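# Load and start the burn-in fixture

## Task

Swing the fixture's hold-down bar fully open, then load every power module on the bench into a nest of its own: tuck its contact tongue under the lip of the black rail, then lower the opposite edge until the module lies flat on the nest floor. When they are all seated, swing the bar fully down over them, and only then throw the start lever all the way over, away from you, and let go; leave the other things on the bench where they are.

Things in the scene. Friction and masses are not known exactly. Their poses are not given: they have to be found in the camera images.
- fixture: Burn-in test fixture, fixed: grey base 144 x 218 mm (x -62 to +82) with three nests side by side along y. Origin: on the desk under the middle nest's centre; x points away from the robot at yaw 0, y left, z up. Nest floors 12 mm above the desk. Nests 70 mm apart, divided by guide ribs 4 mm thick, 6 mm high, x -28 to +42 (66 mm clear between). At the nests' +x end a stop, face at x = +48, 6 mm high.
- lip_edge (a point): Middle of the lower edge of the retaining lip, at [-37, 0, 24] mm in the fixture's frame. The black contact rail runs along the fixture's -x side: wall face at x = -47; its lip juts out over all three nests from there to x = -37, underside 12 mm, top 18 mm above the nest floor. From lip to stop is 85 mm, less than a module's 90 mm, so a module goes in only tilted, tongue first.
- nest_left (a point): Centre of the floor of one nest, at [0, +70, 12] mm in the fixture's frame, same axes. A seated module has its origin here and axes parallel to these, within the nest's play (x -2 to +3, y 3 mm).
- nest_middle (a point): Centre of the floor of one nest, at [0, 0, 12] mm in the fixture's frame, same axes. A seated module has its origin here and axes parallel to these, within the nest's play (x -2 to +3, y 3 mm).
- nest_right (a point): Centre of the floor of one nest, at [0, -70, 12] mm in the fixture's frame, same axes. A seated module has its origin here and axes parallel to these, within the nest's play (x -2 to +3, y 3 mm).
- holddown (a joint): Steel hold-down bar hinged along y at x = +72, z = 24 mm of the fixture. Angle, rad: 0 = down, level over the modules' free edges with 2 mm of room; 1.5 = fully open (stop), all but upright (a half-open bar is in the way). Friction (0.03 N m) holds it anywhere. From hinge to free edge 38 mm, 8 mm thick, 190 mm long. Take it by its grip tab, which may pivot in the fingers, and lead it round the hinge.
- grip_tab (a point): Grip point of the bar's black tab, 50 mm from the hinge axis: at [22, 35, 28] mm of the fixture when the bar is down; it turns with the bar. The tab is an upright plate 10 mm thick along y, 16 mm high, standing out 12 to 60 mm from the hinge; on both sides of it the bar has a recess for the fingers (y 13 to 57, down to 20 mm from the hinge).
- start_lever (a joint): Start lever on a grey block (70 x 50 x 25 mm) at the fixture's -y end. Pivot axis along y at [10, -134, 22] mm of the fixture; steel rod 60 mm long with a black ball, 26 mm across. Angle, rad: 0 = off, leaning 0.5 rad towards -x (the robot); 0.5 = upright; 1.0 = on, leaning as far to +x (stop). It stays where it is left; pushing the ball takes about 1 N.
- start_lever_tip (a point): Centre of the start lever's ball, 60 mm from its pivot; at [-19, -134, 75] mm of the fixture when off, [39, -134, 75] when on.
- module_a: Power module, about 150 g, all alike, any nest; may be absent. Plate 90 (x) x 60 (y) x 6 mm; its last 12 mm at -x is a contact tongue 50 mm wide with brass strips. Origin: centre of the underside; z up. Grip the dark heat sink on top: faces at x = -16 and x = 0 (16 mm thick), 44 mm long in y, up to 38 mm above the underside. Two capacitors, 11 mm across, 17 mm high, at x = -24.5, y = +-18.
- module_a_tongue (a point): Middle of the lower edge of that module's tongue end, at [-45, 0, 0] mm in the module's frame.
- module_b: Power module, about 150 g, all alike, any nest; may be absent. Plate 90 (x) x 60 (y) x 6 mm; its last 12 mm at -x is a contact tongue 50 mm wide with brass strips. Origin: centre of the underside; z up. Grip the dark heat sink on top: faces at x = -16 and x = 0 (16 mm thick), 44 mm long in y, up to 38 mm above the underside. Two capacitors, 11 mm across, 17 mm high, at x = -24.5, y = +-18.
- module_b_tongue (a point): Middle of the lower edge of that module's tongue end, at [-45, 0, 0] mm in the module's frame.
- module_c: Power module, about 150 g, all alike, any nest; may be absent. Plate 90 (x) x 60 (y) x 6 mm; its last 12 mm at -x is a contact tongue 50 mm wide with brass strips. Origin: centre of the underside; z up. Grip the dark heat sink on top: faces at x = -16 and x = 0 (16 mm thick), 44 mm long in y, up to 38 mm above the underside. Two capacitors, 11 mm across, 17 mm high, at x = -24.5, y = +-18.
- module_c_tongue (a point): Middle of the lower edge of that module's tongue end, at [-45, 0, 0] mm in the module's frame.
- glue_bottle: Glue bottle with red cap, 38 mm across, 130 mm tall; origin at the centre of its underside. A bystander: leave it alone.
- orange_mug: Orange mug, 69 mm across, 68 mm tall; origin at the centre of its underside. A bystander: leave it alone.
- primer_jar: Grey jar with black cap, 66 mm across, 70 mm tall; origin at the centre of its underside. A bystander: leave it alone.
- solder_reel: Reel of wire, 86 x 62 x 35 mm; origin at the centre of its underside. A bystander: leave it alone.
Things that resemble listed ones, but are neither listed nor needed, are in the scene too. What is shaped like the module_c but brown is not meant.

How it is judged:
By the outcome, as a careful person would: the job done as asked, in the order asked, and still so for the second after the job is handed in, with the robot touching nothing.
Of module_a, module_b, module_c only 2 to 3 are there at a start; the rules pass over those that are not, and their reading is None.
At some moment in a run one of module_a, module_b, module_c may be knocked a few centimetres aside while the robot is not near it.
Once in a run the grip may slacken for a moment while it holds something.
It also fails if it takes over 192 s, if anything falls off the work surface, if the arm or the gripper's body presses on something with over 40 N, if the wrist force passes 120 N, or if a joint passes its speed limit or range.

## Robot

A 7-joint arm with a two-finger parallel gripper is mounted at the origin on a cart in front of the work surface, level with it; the furniture and walls round the work are solid. World frame = base frame: x ahead of the robot, y to its left, z up, the work surface at z = 0. Lengths are in m, angles in rad, forces in N, time in s.
With the tool pointing down it reaches from about 0.4 to 0.875 m from the base axis. Payload 19.3 kg.
Tool frame: the origin (TCP) lies at the very end of the fingers, on their centre line; the grasp point (between the pads) lies 19 mm behind it; z points along the fingers, y is the direction in which the jaws open and shut (so a half turn about z gives the same grasp; the last joint's range is limited). The gripper opens to 85 mm and grips with 20 to 120 N. Pads are 22 mm wide; open, the fingers measure 114 mm over their backs; the gripper's body (76 mm by 85 mm) begins 54 mm behind the grasp point. The pads swing forward as they close: fully open they stand 13 mm farther back than shut.
Start: joints at [1.041, 0.521, -0.036, 1.599, 0.021, 1.021, -0.113], TCP at [0.277, -0.56, 0.231] pointing down, gripper open.
Joint ranges: [-2.91, 2.91], [-0.3, 2.13], [-1.5, 1.42], [0.17, 2.43], [-1.26, 4.41], [0.16, 1.93], [-2.52, 2.52]. Speed limits (rad/s): [1.89, 1.89, 2.39, 2.39, 3.01, 3.01, 3.01].

## Interface

Orientations are given as [roll, pitch, yaw] about the fixed x, y, z axes, in that order (R = Rz(yaw) Ry(pitch) Rx(roll)).
In Python, from workcell import bot gives the robot as it stands. The module is installed in compiled form; this text tells all that it offers.
- The arm moves only by the shell command python3 -m inch 'ROWS' [FORCE]. ROWS is JSON, a list of rows, each an object of numbers: "dx", "dy", "dz": the shift along the tool's x, y, z in mm; "rx", "ry", "rz": the turn, a rotation vector about the tool's x, y, z in rad; "hand": the closure, from -1 (fully open) to 1 (shut), so that 0 is half open. In form: [{"dx": .., "dy": .., "dz": .., "rx": .., "ry": .., "rz": .., "hand": ..}, ...]. A call has 1 to 10 rows; each row shifts and turns the commanded pose from where the row before left it, along the tool's axes as they then stand; what a row does not reach is not made up. A row lasts 1/10 s, in which the tool goes at most 50 mm and 8.59 degrees, less where a joint would pass 70% of its speed; a pose out of reach is approached as far as the arm can. A call with a gripper value outside its range is refused whole. The fingers move at their own pace and stop on an object; FORCE is the grip in N (left out, the last holds). Time passes only in rows, so rows that do not move let the fingers close. It gives the time, the measured TCP pose, the force and the opening at its end, in the units of the state.
- bot.observe(): the state, without advancing time (a new reading comes with each control period).
- bot.grab_frame(name): name is "side" or "top" or "wrist"; returns (picture, depth): 420x560x3 uint8, red, green, blue; 420x560 float32, m along the optical axis (not along the pixel's ray), 0 where there is no reading.
- bot.get_calibration(name): a dict with "vertical_fov" (degrees; the focal length in pixels is half the picture's height over the tangent of half this angle, whatever the lens; pixels are square), "cx", "cy" (the principal point, pixels), "origin" and "orientation" of the camera in the world. Camera axes: x right, y down, z forward; pixel columns grow to the right and rows downward; lengths in m; the calibration is good to about 2 mm. The wrist camera is an equidistant fisheye: a pixel r from the principal point sees the ray r / f radians off the axis. A picture is of the moment at which its call begins: read the wrist's pose just before it. get_calibration takes no time and is no camera call; for the wrist camera it gives the pose at the moment of the call.
- bot.job_done(): hands the job in, once; it reports no verdict.
Trained networks look in the newest picture that a camera, given by its name, has taken for a name from the list of things; names that differ only in an ending like _2 or _b are one class to them, and where a whole thing is asked for, a point or a joint stands for the part that bears it (a point fixed in the world has none). Each returns a list of dicts, best first, with "score" (0 to 1); they miss things now and then, are a little off and sometimes report something else, mostly with a low value. They report only what shows in the picture. A call takes as long as a camera call. They do not tell look-alikes from the thing itself.
- bot.trace(camera, target): "region" (420x560 bool, what is visible of it) and "box" ([left, top, right, bottom] in pixels, round what is visible of it).
- bot.tip_of(camera, target): "centre" ([row, column] in pixels: a listed point, or the origin of a listed thing).
The state is a dict: "clock": time; "qpos": joint angles; "qd": joint speeds; "joint_efforts": joint torques, N m; "position": TCP position; "tool_rot": TCP orientation; "force": force on the tool from outside, world axes, zero at the start; "moment": the same for the moment, N m; "grip_width": finger opening in m.
Only numpy, scipy, OpenCV 4.12 (cv2) and the standard library are available. Lean on these libraries where they do the work, as an engineer would, in place of code of your own. Each camera call takes 0.05 s, during which the arm holds its last target.

## Working session

There is one attempt and no reset: what is moved stays moved. The work goes in short steps, Python scripts to look and compute and a shell command to move; the robot and the scene stay as the last step left them, time stands still between calls to the robot, and variables do not carry over. Pictures are saved under pics/ and viewed, and the job is handed in when it is done.

```bash
mkdir -p pics; ls; cat > h.py <<'E'
import numpy as np, cv2
from workcell import bot
from scipy.spatial.transform import Rotation as R
def cal(n):
    c=bot.get_calibration(n); return c
def camR(c):
    o=np.array(c['orientation'],float)
    return o if o.shape==(3,3) else R.from_euler('xyz',o).as_matrix()
def f(c): return 210/np.tan(np.radians(c['vertical_fov'])/2)
def px2w(c,r,col,d,fish=False):
    F=f(c); u=(np.asarray(col,float)-c['cx'])/F; v=(np.asarray(r,float)-c['cy'])/F
    d=np.asarray(d,float)
    if fish:
        th=np.hypot(u,v); k=np.where(th>1e-9,np.tan(th)/np.maximum(th,1e-9),1); u=u*k; v=v*k
    P=np.stack([u*d,v*d,d],-1)
    return P@camR(c).T+np.array(c['origin'])
def w2px(c,P,fish=False):
    p=(np.asarray(P,float)-np.array(c['origin']))@camR(c)
    F=f(c)
    x,y,z=p[...,0],p[...,1],p[...,2]
    if fish:
        rr=np.hypot(x,y); th=np.arctan2(rr,z); k=th/np.maximum(rr,1e-9)
        return np.stack([c['cy']+F*y*k,c['cx']+F*x*k],-1)
    return np.stack([c['cy']+F*y/z,c['cx']+F*x/z],-1)
def save(n,img,s=1):
    if s!=1: img=cv2.resize(img,None,fx=s,fy=s,interpolation=cv2.INTER_CUBIC)
    cv2.imwrite('pics/'+n+'.png',img[...,::-1])
E
python3 - <<'E'
from h import *
s=bot.observe()
for k in s: print(k,np.round(s[k],3))
for n in ['side','top','wrist']:
    print(n,bot.get_calibration(n))
    p,d=bot.grab_frame(n); save(n+'0',p,1.4); np.savez(n+'0.npz',p=p,d=d)
E
```

```text
pics
clock 0.0
qpos [ 1.041  0.522 -0.036  1.6    0.021  1.021 -0.113]
qd [-0.     0.003  0.003 -0.001  0.001 -0.001  0.001]
joint_efforts [-0.0000e+00 -9.2712e+01  1.9800e+00 -3.6992e+01  1.8000e-02  8.0000e-03
  0.0000e+00]
position [ 0.277 -0.56   0.231]
tool_rot [-3.14  0.    0.46]
force [-0.635  0.695  0.329]
moment [ 0.014 -0.007 -0.009]
grip_width 0.085
side {'vertical_fov': 54.136249523748056, 'cx': 283.1291108220785, 'cy': 201.96846823932464, 'origin': array([0.0332369 , 1.10209429, 0.85902453]), 'orientation': array([-2.18750303,  0.01489411, -2.65333229])}
top {'vertical_fov': 47.04476607208408, 'cx': 280.68552258921665, 'cy': 213.98851701668636, 'origin': array([0.48692139, 0.11524463, 1.51779164]), 'orientation': array([-3.06807886,  0.01085409, -1.58738529])}
wrist {'vertical_fov': 65.70646984690485, 'cx': 278.4309103937742, 'cy': 205.31671289867072, 'origin': array([ 0.33762963, -0.52966737,  0.37201525]), 'orientation': array([ 2.87186113e+00,  2.78075822e-03, -1.11189707e+00])}
```

View pics/top0.png

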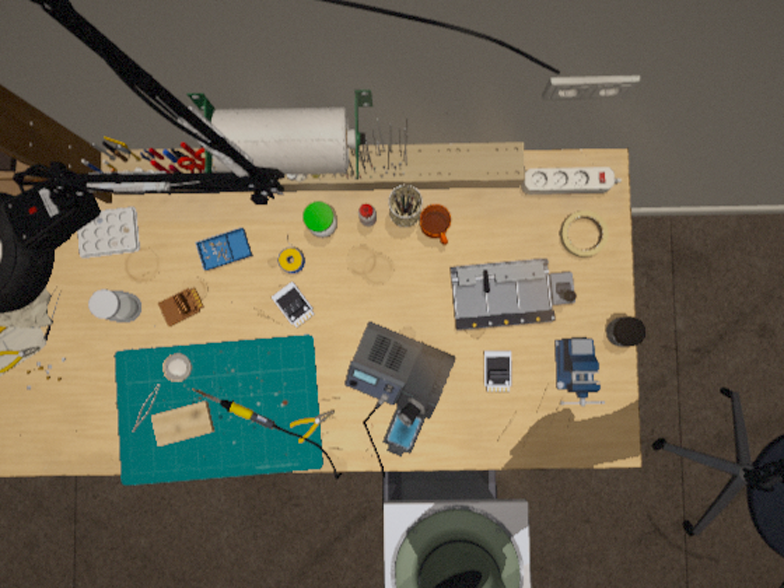

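View pics/side0.png

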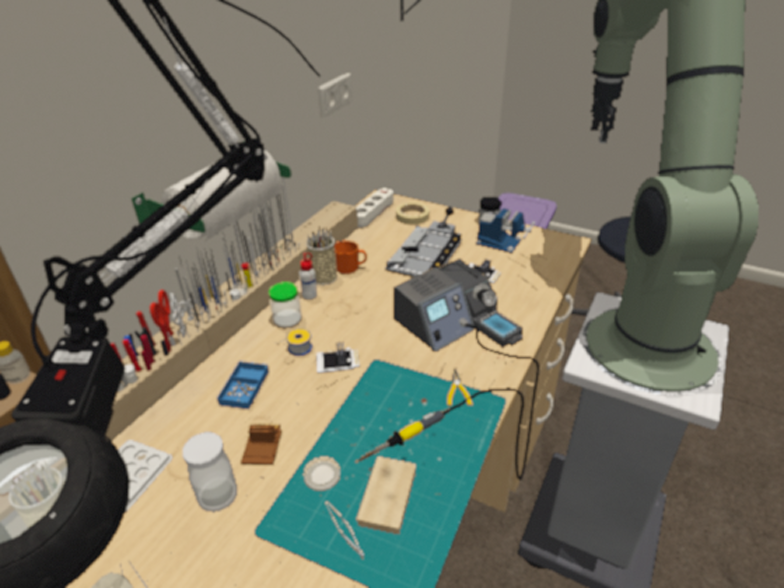

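View pics/wrist0.png

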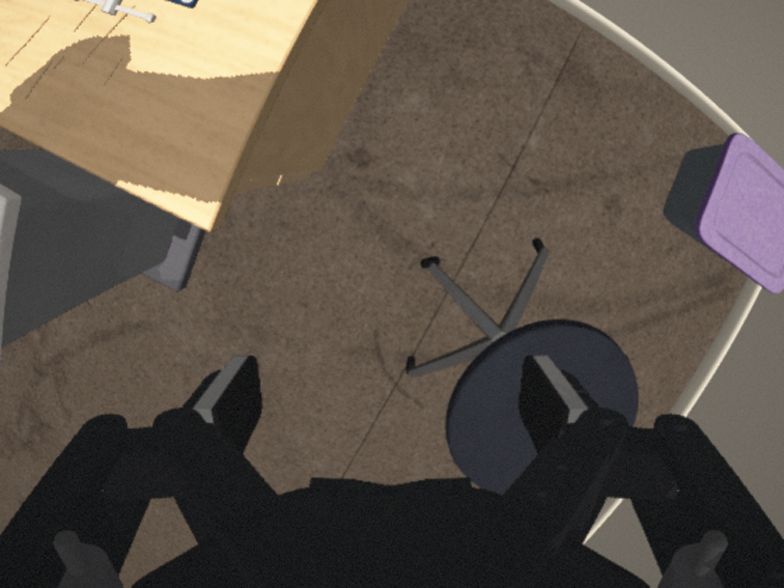

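```bash
python3 - <<'E'
from h import *
for n in ['top','side']:
    D=np.load(n+'0.npz'); d=D['d']; c=cal(n)
    bot.grab_frame(n)
    for t in ['module_a','fixture','glue_bottle']:
        for r in bot.trace(n,t)[:5]:
            m=r['region']; ys,xs=np.nonzero(m&(d>0)); P=px2w(c,ys,xs,d[ys,xs]); print(n,t,round(r['score'],2),np.round(r['box']),np.round(np.median(P,0),3), np.round(P[:,2].max(),3))
    for t in ['module_a','module_a_tongue','fixture','lip_edge','nest_left','nest_middle','nest_right','grip_tab','start_lever_tip']:
        for r in bot.tip_of(n,t)[:4]:
            y,x=r['centre']; dd=d[int(round(y)),int(round(x))]
            print(n,t,round(r['score'],2),np.round([y,x],1),np.round(px2w(c,y,x,dd),3))
D=np.load('top0.npz'); p=D['p']
save('crop_fix',p[175:245,310:425],6)
save('crop_mods',np.hstack([p[245:285,335:375],p[197:237,190:230],p[200:240,110:150]]),6)
E
```

```text
top module_a 0.82 [193. 202. 222. 234.] [0.593 0.352 0.008] 0.048
top module_a 0.71 [112. 204. 143. 233.] [0.595 0.604 0.008] 0.044
top module_a 0.66 [346. 250. 366. 280.] [ 0.439 -0.098  0.008] 0.043
top module_a 0.21 [321. 187. 412. 233.] [ 0.61  -0.125  0.019] 0.098
top fixture 0.84 [321. 182. 411. 236.] [ 0.61  -0.124  0.019] 0.098
top fixture 0.66 [326. 186. 389. 211.] [ 0.654 -0.114  0.032] 0.053
top glue_bottle 0.58 [256. 144. 271. 161.] [0.779 0.183 0.079] 0.135
top module_a 0.82 [217.2 126.4] [0.594 0.605 0.04 ]
top module_a 0.75 [262.3 353.3] [ 0.444 -0.094  0.005]
top module_a 0.63 [219.7 208.5] [0.583 0.353 0.034]
top module_a 0.51 [204.1 348.5] [ 0.622 -0.078  0.047]
top module_a_tongue 0.87 [276.8 353.8] [ 0.399 -0.094  0.007]
top module_a_tongue 0.35 [212.3 359.4] [ 0.598 -0.115  0.021]
top fixture 0.74 [213.6 359.5] [ 0.595 -0.117  0.009]
top lip_edge 0.9 [227.7 360. ] [ 0.55  -0.114  0.031]
top nest_left 0.67 [213.1 336.3] [ 0.598 -0.044  0.013]
top nest_middle 0.69 [212.5 356.6] [ 0.598 -0.107  0.015]
top nest_right 0.87 [211.6 383. ] [ 0.6   -0.189  0.015]
top nest
[... 793 characters left out ...]
06]
side module_a 0.64 [195.3 347.3] [ 0.416 -0.09   0.012]
side module_a 0.47 [184.5 304.4] [ 0.586 -0.083  0.013]
side module_a_tongue 0.51 [199.  358.5] [ 0.378 -0.105 -0.002]
side module_a_tongue 0.28 [186.  306.6] [ 0.574 -0.078  0.013]
side fixture 0.86 [183.8 305.2] [ 0.581 -0.079  0.02 ]
side lip_edge 0.71 [176.6 312.1] [ 0.584 -0.149  0.012]
side nest_left 0.67 [193.1 294.9] [ 0.591 -0.012  0.015]
side nest_middle 0.86 [179.4 303.3] [ 0.609 -0.122  0.007]
side nest_right 0.86 [171.  312.7] [ 0.601 -0.192  0.01 ]
side nest_right 0.54 [189.  250.5] [0.738 0.056 0.03 ]
side grip_tab 0.72 [174.6 295.8] [ 0.63  -0.098  0.037]
side start_lever_tip 0.41 [150.9 321.6] [ 0.586 -0.239  0.081]
```

View pics/crop_fix.png

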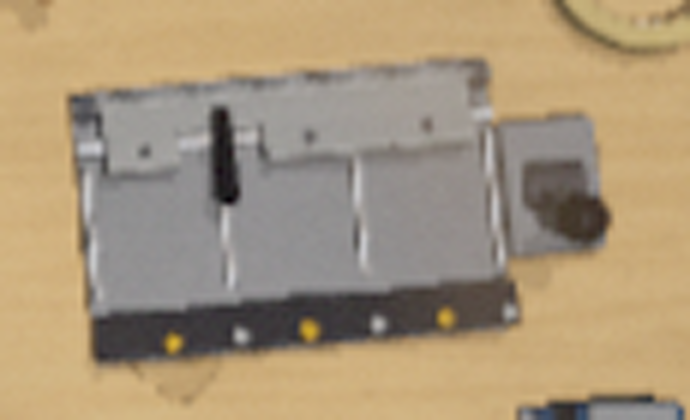

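View pics/crop_mods.png

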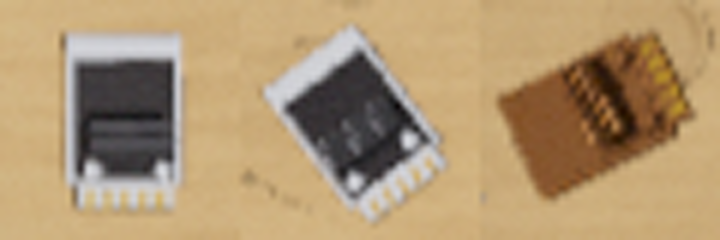

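Candidates for modules (top px row,col): white ones at (262,353) and (217,208), brown look-alike at (217,126) (excluded by the description). So two modules. Moving the wrist over the fixture for precise measurement.

```bash
cat >> h.py <<'E'
def plan(pos,rot=None):
    "print tool-frame delta (mm) and rotvec to target TCP pose from present"
    s=bot.observe(); M=R.from_euler('xyz',s['tool_rot']); p=np.array(s['position'])
    dt=M.inv().apply(np.array(pos)-p)*1000
    rv=(M.inv()*R.from_euler('xyz',rot)).as_rotvec() if rot is not None else np.zeros(3)
    print('d(mm)',np.round(dt,1),'rot',np.round(rv,4),'clock',round(s['clock'],2))
E
python3 -m inch '[{"dz":-35},{"dz":-35},{"dx":40,"dy":-25},{"dx":40,"dy":-25},{"dx":40,"dy":-25},{"dx":40,"dy":-25},{"dx":40,"dy":-25},{"dx":40,"dy":-25},{"dx":40,"dy":-25},{"dx":40,"dy":-25}]'
python3 -m inch '[{"dx":40,"dy":-25},{"dx":40,"dy":-25},{"rz":0.13},{"rz":0.13},{"rz":0.12},{},{}]'
python3 - <<'E'
from h import *
c=cal('wrist'); print(c)
p,d=bot.grab_frame('wrist'); save('w1',p,1.4); np.savez('w1.npz',p=p,d=d)
for t in ['lip_edge','nest_left','nest_middle','nest_right','grip_tab','start_lever_tip']:
    for r in bot.tip_of('wrist',t)[:2]:
            y,x=r['centre']; dd=d[int(round(y)),int(round(x))]
            print(t,round(r['score'],2),np.round([y,x],1),np.round(px2w(c,y,x,dd,True),4))
E
```

```text
{'vertical_fov': 65.70646984690485, 'cx': 278.4309103937742, 'cy': 205.31671289867072, 'origin': array([ 0.33769465, -0.5297974 ,  0.37251673]), 'orientation': array([ 2.87193127e+00,  1.80542261e-03, -1.11192563e+00])}schema error: expected keys dx, dy, dz, rx, ry, rz, hand
schema error: expected keys dx, dy, dz, rx, ry, rz, hand
```

View pics/w1.png

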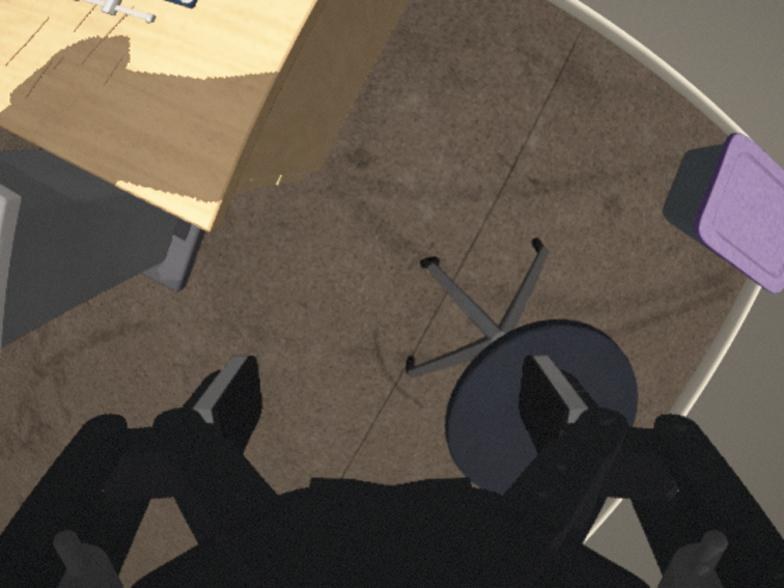

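The picture is unchanged (move refused: every row needs all seven keys). Retyping.

```bash

python3 -m inch '[{"dx":0,"dy":0,"dz":-35,"rx":0,"ry":0,"rz":0,"hand":-1},{"dx":0,"dy":0,"dz":-35,"rx":0,"ry":0,"rz":0,"hand":-1},{"dx":40,"dy":-25,"dz":0,"rx":0,"ry":0,"rz":0,"hand":-1},{"dx":40,"dy":-25,"dz":0,"rx":0,"ry":0,"rz":0,"hand":-1},{"dx":40,"dy":-25,"dz":0,"rx":0,"ry":0,"rz":0,"hand":-1},{"dx":40,"dy":-25,"dz":0,"rx":0,"ry":0,"rz":0,"hand":-1},{"dx":40,"dy":-25,"dz":0,"rx":0,"ry":0,"rz":0,"hand":-1},{"dx":40,"dy":-25,"dz":0,"rx":0,"ry":0,"rz":0,"hand":-1},{"dx":40,"dy":-25,"dz":0,"rx":0,"ry":0,"rz":0,"hand":-1},{"dx":40,"dy":-25,"dz":0,"rx":0,"ry":0,"rz":0,"hand":-1}]'
python3 -m inch '[{"dx":40,"dy":-25,"dz":0,"rx":0,"ry":0,"rz":0,"hand":-1},{"dx":40,"dy":-25,"dz":0,"rx":0,"ry":0,"rz":0,"hand":-1},{"dx":0,"dy":0,"dz":0,"rx":0,"ry":0,"rz":0.13,"hand":-1},{"dx":0,"dy":0,"dz":0,"rx":0,"ry":0,"rz":0.13,"hand":-1},{"dx":0,"dy":0,"dz":0,"rx":0,"ry":0,"rz":0.12,"hand":-1},{"dx":0,"dy":0,"dz":0,"rx":0,"ry":0,"rz":0,"hand":-1}]'
cat > look.py <<'E'
import sys
from h import *
nm=sys.argv[1]; ts=sys.argv[2:]
c=cal('wrist')
p,d=bot.grab_frame('wrist'); save(nm,p,1.4); np.savez(nm+'.npz',p=p,d=d,o=c['origin'],r=c['orientation'])
for t in ts:
    for r in bot.tip_of('wrist',t)[:2]:
            y,x=r['centre']; dd=d[min(419,int(round(y))),min(559,int(round(x)))]
            print(t,round(r['score'],2),np.round([y,x],1),np.round(px2w(c,y,x,dd,True),4))
E
python3 look.py w1 lip_edge nest_left nest_middle nest_right grip_tab start_lever_tip
```

```text
clock: 2.8
position: [0.4761, -0.2371, 0.3016]
tool_rot: [3.141, -0.0, 0.46]
force: [0.9, -1.8, -0.6]
grip_width: 0.0856
clock: 3.4
position: [0.5249, -0.1584, 0.3014]
tool_rot: [3.141, -0.0, 0.078]
force: [-0.1, 0.0, 0.2]
grip_width: 0.0855
lip_edge 0.98 [137.8 244.3] [ 0.5618 -0.109   0.0106]
lip_edge 0.38 [113.5 247.5] [ 0.5944 -0.1111  0.0104]
nest_left 0.34 [  2.2 156.8] [0.7413 0.0175 0.0406]
nest_middle 0.57 [112.8 245.3] [ 0.5952 -0.1081  0.0099]
nest_right 0.65 [110.3 304.4] [ 0.6043 -0.1854  0.0099]
grip_tab 0.68 [ 93.3 215.1] [ 0.6172 -0.0732  0.0465]
grip_tab 0.48 [112.7 245.7] [ 0.5953 -0.1087  0.0112]
```

View pics/w1.png

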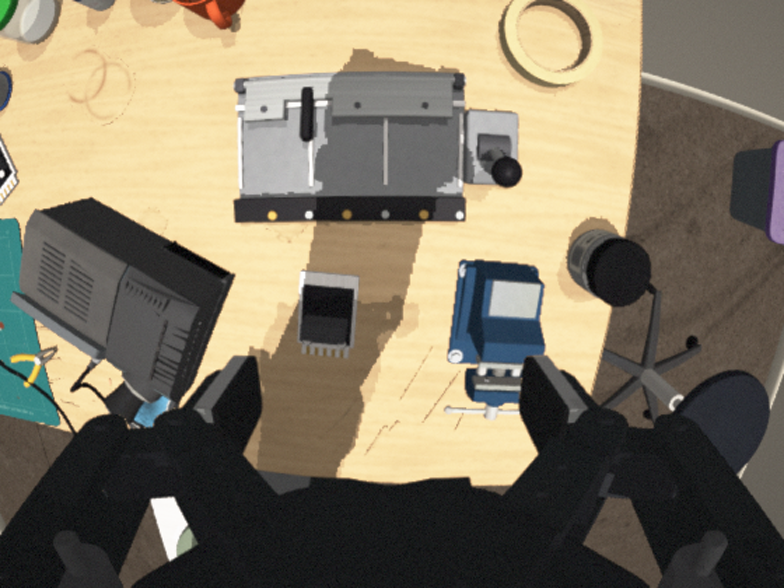

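```bash
python3 - <<'E'
from h import *
p=np.load('w1.npz')['p']
save('w1c',p[45:165,160:380],3.6)
E
```

```text
(no output)
```

View pics/w1c.png

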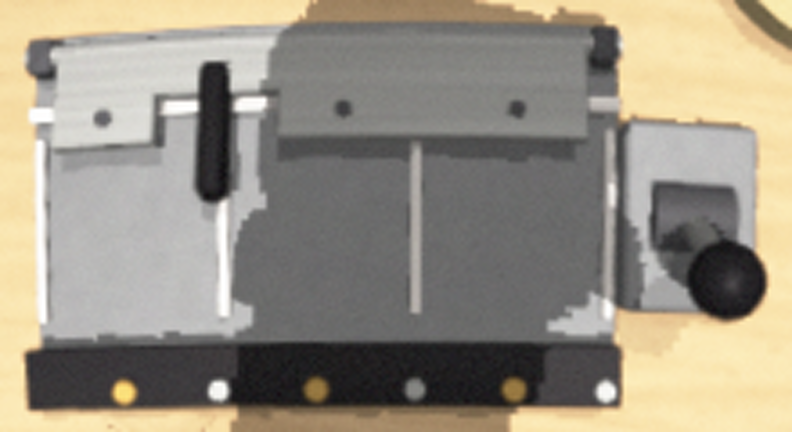

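```bash
python3 - <<'E'
from h import *
from scipy.optimize import least_squares
D=np.load('w1.npz'); c=cal('wrist'); c['origin']=D['o']; c['orientation']=D['r']
F=np.array([[-37,109,30],[-37,-109,30],[-28,105,18],[-28,35,18],[-28,-35,18],[-28,-105,18],[34,95,28],[34,-95,28],[-19,-134,75]])/1000
px=np.array([[27,350],[620,343],[41,320],[223,317],[414,313],[608,317],[52,150],[586,137],[727,280]])/3.6+[160,45]
px=px[:,::-1]-0.5
def W(v): 
    return R.from_euler('z',v[2]).apply(F)+[v[0],v[1],0]
g=lambda v:(w2px(c,W(v),True)-px).ravel()
for ls in ['linear','soft_l1']:
    r=least_squares(g,[.595,-.115,.08],loss=ls); print(r.x); 
print(np.round(r.fun.reshape(-1,2),2))
# depth checks
d=D['d']
for (u,v) in [(350,250),(150,250),(500,250),(450,120),(727,280),(727,180),(300,450)]:
    x=u/3.6+160;y=v/3.6+45; print(u,v,np.round(px2w(c,y,x,d[int(y),int(x)],True),4))
E
```

```text
[ 0.59952539 -0.11159342  0.08470041]
[ 0.599162   -0.11166422  0.07948633]
[[-0.36 -1.53]
 [-0.91  1.12]
 [ 0.51 -0.02]
 [-0.73 -0.07]
 [-0.51  0.31]
 [-1.18  0.08]
 [ 0.97  0.42]
 [ 0.8  -0.06]
 [ 4.28 -0.6 ]]
350 250 [ 0.594  -0.124   0.0113]
150 250 [ 0.5903 -0.0494  0.0105]
500 250 [ 0.5981 -0.1785  0.0113]
450 120 [ 0.6419 -0.1564  0.0338]
727 280 [ 0.5952 -0.2438  0.0899]
727 180 [ 0.6323 -0.2575  0.0232]
300 450 [ 0.5162 -0.1091 -0.0014]
```

```bash
cat >> h.py <<'E'
FX=[0.5993,-0.1117,0.080]
def toF(P): return R.from_euler('z',-FX[2]).apply(np.asarray(P)-[FX[0],FX[1],0])*1000
def toW(Pmm): return R.from_euler('z',FX[2]).apply(np.asarray(Pmm,float)/1000)+[FX[0],FX[1],0]
def cloud(nm):
    D=np.load(nm+'.npz'); c=cal('wrist'); c['origin']=D['o']; c['orientation']=D['r']; d=D['d']
    ys,xs=np.nonzero((d>0)&(d<1)); P=px2w(c,ys,xs,d[ys,xs],True); return P,ys,xs,D['p'],c
E
python3 - <<'E'
from h import *
P,ys,xs,p,c=cloud('w1'); Q=toF(P)
def prof(y0,y1,x0=-70,x1=95,st=4):
    for x in range(x0,x1,st):
        m=(Q[:,0]>=x)&(Q[:,0]<x+st)&(Q[:,1]>y0)&(Q[:,1]<y1)
        if m.sum(): print(x+st/2,m.sum(),np.round(np.median(Q[m,2]),1),np.round(Q[m,2].max(),1))
print('bar');prof(-80,0)
print('tab');prof(31,39)
E
```

```text
bar
-68.0 11177 390.7 406.1
-64.0 1313 394.5 405.9
-60.0 10683 392.0 404.8
-56.0 778 399.1 403.8
-52.0 188 28.8 31.3
-48.0 188 28.6 31.0
-44.0 189 28.8 31.0
-40.0 248 27.8 30.6
-36.0 179 10.6 12.7
-32.0 180 10.7 12.8
-28.0 181 10.4 18.2
-24.0 182 10.5 18.5
-20.0 180 10.7 17.4
-16.0 180 10.7 18.0
-12.0 182 10.7 17.6
-8.0 186 10.7 17.7
-4.0 190 10.9 17.8
0.0 182 10.8 17.3
4.0 187 10.6 17.6
8.0 182 10.4 16.7
12.0 185 10.8 17.0
16.0 184 10.6 18.0
20.0 186 10.5 17.6
24.0 184 10.6 17.7
28.0 171 10.7 17.0
32.0 270 11.4 34.3
36.0 236 34.1 36.3
40.0 196 33.7 36.0
44.0 209 32.8 35.8
48.0 189 31.8 34.1
52.0 183 30.9 33.0
56.0 187 29.9 32.0
60.0 181 29.1 31.4
64.0 184 28.1 30.3
68.0 190 27.3 29.9
72.0 183 25.9 28.8
76.0 53 10.7 24.4
80.0 74 9.7 11.7
84.0 151 -1.6 0.1
88.0 150 -1.8 0.4
92.0 176 -1.6 1.0
96.0 177 -1.5 0.5
tab
-68.0 119 370.5 397.0
-64.0 96 371.1 387.7
-60.0 18 28.3 29.9
-56.0 18 29.8 32.6
-52.0 18 30.4 31.6
-48.0 20 28.8 29.8
-44.0 22 28.9 30.1
-40.0 24 28.7 30.0
-36.0 18 10.3 12.1
-32.0 17 10.9 12.2
-28.0 15 12.0 16.7
-24.0 18 15.2 17.9
-20.0 18 14.2 17.6
-16.0 16 16.0 17.6
-12.0 15 15.9 17.4
-8.0 16 15.2 17.8
-4.0 17 15.7 19.1
0.0 16 16.0 18.3
4.0 17 14.7 17.5
8.0 17 12.0 17.1
12.0 27 18.0 43.4
16.0 27 46.0 48.3
20.0 23 46.3 47.6
24.0 23 45.3 48.6
28.0 24 44.5 45.7
32.0 23 43.5 45.5
36.0 22 42.6 44.7
40.0 22 41.7 43.6
44.0 19 40.9 42.9
48.0 18 39.9 41.4
52.0 19 39.1 40.4
56.0 21 37.9 40.0
60.0 18 37.3 38.4
64.0 14 28.4 29.9
68.0 15 27.3 28.9
72.0 15 26.5 28.0
76.0 5 10.8 11.7
80.0 12 11.0 11.7
84.0 12 -1.9 -0.1
88.0 16 -1.5 -0.2
92.0 12 -1.6 0.6
96.0 16 -1.7 0.3
```

```bash
python3 - <<'E'
from h import *
from scipy.optimize import least_squares
D=np.load('w1.npz'); c=cal('wrist'); c['origin']=D['o']; c['orientation']=D['r']
F=np.array([[-37,109,30],[-37,-109,30],[-28,105,18],[-28,35,18],[-28,-35,18],[-28,-105,18],[35.7,95,36],[35.7,-95,36]])/1000
px=np.array([[27,350],[620,343],[41,320],[223,317],[414,313],[608,317],[52,150],[586,137]])/3.6+[160,45]
px=px[:,::-1]-0.5
W=lambda v:R.from_euler('z',v[2]).apply(F)+[v[0],v[1],0]
r=least_squares(lambda v:(w2px(c,W(v),True)-px).ravel(),[.595,-.115,.08],loss='soft_l1'); print(r.x); print(np.round(r.fun.reshape(-1,2),2))
import re
s=open('h.py').read(); s=re.sub(r'FX=.*','FX=[%.4f,%.4f,%.4f]'%tuple(r.x),s); open('h.py','w').write(s)
import h; h.FX[:]=list(r.x)
print(h.toW([24,35,60]),h.toW([24,35,19.6])); plan(h.toW([24,35,70]),[np.pi,0,r.x[2]])
for th in np.arange(.215,1.6,.1):
    print(round(th,2),np.round([72-50*np.cos(th)+4*np.sin(th),24+50*np.sin(th)+4*np.cos(th)-19],1))
E
```

```text
[ 0.59828899 -0.11179225  0.07474941]
[[-0.08 -1.6 ]
 [ 0.18  1.01]
 [ 0.79 -0.06]
 [-0.19 -0.11]
 [ 0.29  0.25]
 [-0.14  0.01]
 [-0.51 -1.35]
 [-0.13  0.96]]
[ 0.61960818 -0.07509767  0.06      ] [ 0.61960818 -0.07509767  0.0196    ]
d(mm) [101.2 -75.7 231.3] rot [-0.     -0.      0.0061] clock 3.75
0.22 [24.  19.6]
0.32 [25.7 24.3]
0.42 [27.9 28.8]
0.52 [30.5 33.1]
0.62 [33.5 37.1]
0.72 [36.9 40.8]
0.82 [40.6 44.1]
0.92 [44.7 47.1]
1.02 [49.  49.6]
1.12 [53.6 51.7]
1.22 [58.3 53.3]
1.32 [63.2 54.4]
1.42 [68.2 55. ]
1.52 [73.2 55.1]
```

```bash

python3 -m inch '[{"dx":20.2,"dy":-15.1,"dz":36,"rx":0,"ry":0,"rz":0.006,"hand":0.1},{"dx":20.2,"dy":-15.1,"dz":36,"rx":0,"ry":0,"rz":0,"hand":0.1},{"dx":20.2,"dy":-15.1,"dz":36,"rx":0,"ry":0,"rz":0,"hand":0.1},{"dx":20.2,"dy":-15.1,"dz":36,"rx":0,"ry":0,"rz":0,"hand":0.1},{"dx":20.2,"dy":-15.1,"dz":36,"rx":0,"ry":0,"rz":0,"hand":0.1},{"dx":0,"dy":0,"dz":0,"rx":0,"ry":0,"rz":0,"hand":0.1},{"dx":0,"dy":0,"dz":0,"rx":0,"ry":0,"rz":0,"hand":0.1}]' 25
cat >> h.py <<'E'
def tcpF():
    s=bot.observe(); print('TCP in fixture',np.round(toF(s['position']),1),'rot-yaw',np.round(np.array(s['tool_rot'])-[np.pi,0,FX[2]],3),'grip',round(s['grip_width'],4))
E
python3 look.py w2 grip_tab lip_edge; python3 -c "
from h import *
tcpF()"
```

```text
clock: 4.45
position: [0.6196, -0.0756, 0.1206]
tool_rot: [-3.141, 0.002, 0.075]
force: [-0.5, -0.0, 0.2]
grip_width: 0.0383
grip_tab 0.65 [210.9 280.5] [ 0.623  -0.0759  0.0456]
lip_edge 0.77 [279.8 319.1] [ 0.6139 -0.0947  0.1256]
TCP in fixture [ 24.4  33.3 122.8] rot-yaw [-0.001 -0.002 -0.002] grip 0.0386
```

View pics/w2.png

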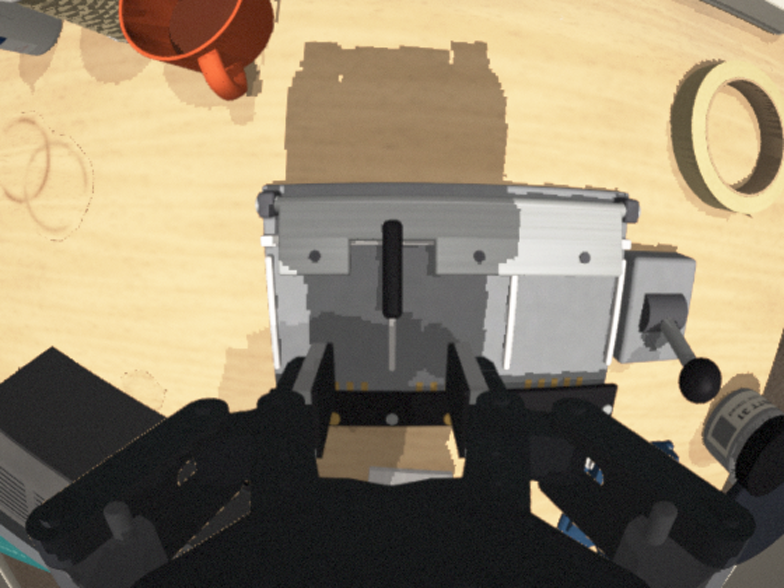

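```bash

python3 -m inch '[{"dx":0,"dy":0,"dz":40,"rx":0,"ry":0,"rz":0,"hand":0.1},{"dx":0,"dy":0,"dz":40,"rx":0,"ry":0,"rz":0,"hand":0.1},{"dx":0,"dy":0,"dz":20,"rx":0,"ry":0,"rz":0,"hand":0.1},{"dx":0,"dy":0,"dz":0,"rx":0,"ry":0,"rz":0,"hand":0.5},{"dx":0,"dy":0,"dz":0,"rx":0,"ry":0,"rz":0,"hand":1},{"dx":0,"dy":0,"dz":0,"rx":0,"ry":0,"rz":0,"hand":1},{"dx":0,"dy":0,"dz":0,"rx":0,"ry":0,"rz":0,"hand":1},{"dx":0,"dy":0,"dz":0,"rx":0,"ry":0,"rz":0,"hand":1}]' 25
python3 -c "
from h import *
tcpF()"
```

```text
clock: 5.4
position: [0.6206, -0.0764, 0.0226]
tool_rot: [3.141, -0.002, 0.073]
force: [-1.4, -4.0, 5.2]
grip_width: 0.0096
TCP in fixture [24.9 33.7 22.6] rot-yaw [-0.001 -0.002 -0.001] grip 0.0096
```

```bash
python3 -c "
import numpy as np
a=.357+np.linspace(0,1.34,11);x=-50.3*np.cos(a);z=50.3*np.sin(a)
print(np.round(np.diff(x),1),np.round(-np.diff(z),1))"
```

```text
[2.8 3.6 4.3 5.  5.5 6.  6.3 6.6 6.7 6.7] [-6.1 -5.7 -5.2 -4.6 -3.9 -3.1 -2.3 -1.4 -0.5  0.4]
```

```bash

python3 -m inch '[{"dx":2.8,"dy":0,"dz":-6.1,"rx":0,"ry":0,"rz":0,"hand":1},{"dx":3.6,"dy":0,"dz":-5.7,"rx":0,"ry":0,"rz":0,"hand":1},{"dx":4.3,"dy":0,"dz":-5.2,"rx":0,"ry":0,"rz":0,"hand":1},{"dx":5.0,"dy":0,"dz":-4.6,"rx":0,"ry":0,"rz":0,"hand":1},{"dx":5.5,"dy":0,"dz":-3.9,"rx":0,"ry":0,"rz":0,"hand":1}]' 25
python3 -m inch '[{"dx":6.0,"dy":0,"dz":-3.1,"rx":0,"ry":0,"rz":0,"hand":1},{"dx":6.3,"dy":0,"dz":-2.3,"rx":0,"ry":0,"rz":0,"hand":1},{"dx":6.6,"dy":0,"dz":-1.4,"rx":0,"ry":0,"rz":0,"hand":1},{"dx":6.7,"dy":0,"dz":-0.5,"rx":0,"ry":0,"rz":0,"hand":1},{"dx":6.7,"dy":0,"dz":0.4,"rx":0,"ry":0,"rz":0,"hand":1},{"dx":0,"dy":0,"dz":0,"rx":0,"ry":0,"rz":0,"hand":1}]'
python3 look.py w3; python3 -c "
from h import *
tcpF()"
```

```text
clock: 5.9
position: [0.6398, -0.075, 0.0469]
tool_rot: [3.141, 0.003, 0.073]
force: [-7.1, -5.1, -2.4]
grip_width: 0.0091
clock: 6.5
position: [0.6738, -0.0724, 0.0543]
tool_rot: [3.141, -0.0, 0.074]
force: [-1.5, -5.0, 4.6]
grip_width: 0.009
TCP in fixture [78.1 33.6 54.3] rot-yaw [-0.001 -0.    -0.001] grip 0.0086
```

View pics/w3.png

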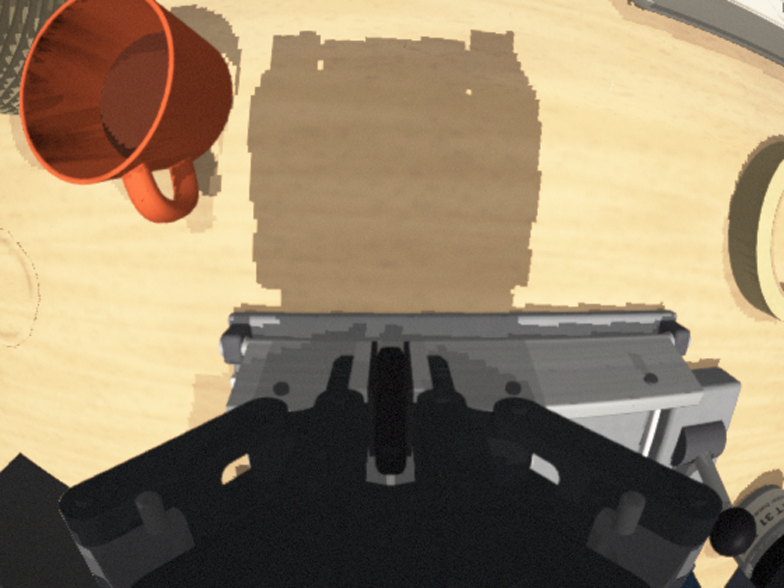

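```bash
python3 - <<'E'
from h import *
P,ys,xs,p,c=cloud('w3'); Q=toF(P)
m=(Q[:,1]>-80)&(Q[:,1]<-40)&(Q[:,0]>20)&(Q[:,0]<95)&(Q[:,2]<120)
for z in range(-5,80,5):
    k=m&(Q[:,2]>=z)&(Q[:,2]<z+5)
    if k.sum(): print(z,k.sum(),np.round(np.percentile(Q[k,0],[2,50,98]),1))
E
```

```text
-5 1181 [79.1 86.9 94.5]
0 2 [82.2 85.8 89.4]
5 391 [21.4 79.5 81.6]
10 729 [21.4 74.7 80.7]
20 179 [73.9 74.9 75.6]
25 309 [72.4 73.7 74.9]
30 340 [70.8 72.1 73.4]
35 334 [69.2 70.5 71.9]
40 371 [67.7 69.  70.4]
45 381 [66.1 67.4 68.9]
50 447 [64.3 65.8 68. ]
55 871 [57.1 62.6 65.3]
60 27 [61.3 62.9 64.3]
```

```bash

python3 -m inch '[{"dx":5,"dy":0,"dz":0.5,"rx":0,"ry":0,"rz":0,"hand":1},{"dx":5,"dy":0,"dz":1,"rx":0,"ry":0,"rz":0,"hand":1},{"dx":5,"dy":0,"dz":1.3,"rx":0,"ry":0,"rz":0,"hand":1},{"dx":0,"dy":0,"dz":0,"rx":0,"ry":0,"rz":0,"hand":1}]'
python3 look.py w4; python3 - <<'E'
from h import *
tcpF()
P,ys,xs,p,c=cloud('w4'); Q=toF(P)
m=(Q[:,1]>-80)&(Q[:,1]<-40)&(Q[:,0]>20)&(Q[:,0]<95)&(Q[:,2]<120)
for z in range(20,80,5):
    k=m&(Q[:,2]>=z)&(Q[:,2]<z+5)
    if k.sum(): print(z,k.sum(),np.round(np.percentile(Q[k,0],[2,50,98]),1))
k=m&(Q[:,2]>25)&(Q[:,2]<50);print(np.polyfit(Q[k,2],Q[k,0],1))
E
```

```text
clock: 6.95
position: [0.6886, -0.0704, 0.0512]
tool_rot: [-3.141, -0.0, 0.074]
force: [0.7, 0.2, 0.9]
grip_width: -0.0003
TCP in fixture [93.2 34.7 51.3] rot-yaw [-6.283e+00 -1.000e-03 -1.000e-03] grip 0.0001
20 171 [74.2 74.9 75.6]
25 232 [74.1 74.8 75.6]
30 255 [73.8 74.5 75.2]
35 257 [73.4 74.1 74.8]
40 279 [72.9 73.8 74.5]
45 289 [72.5 73.4 74.9]
50 329 [72.2 73.1 74.9]
55 539 [65.1 72.3 73.5]
60 453 [65.7 69.5 72.7]
[-6.81041977e-02  7.66854471e+01]
```

Picture w4/cloud: bar stands at ≈1.50 rad (fully open). Now retreat upward and head for the near module.

```bash

python3 -m inch '[{"dx":0,"dy":0,"dz":-40,"rx":0,"ry":0,"rz":0,"hand":1},{"dx":0,"dy":0,"dz":-40,"rx":0,"ry":0,"rz":0,"hand":0},{"dx":-30,"dy":0,"dz":-40,"rx":0,"ry":0,"rz":0,"hand":-1},{"dx":-40,"dy":0,"dz":-30,"rx":0,"ry":0,"rz":0,"hand":-1},{"dx":-40,"dy":0,"dz":-20,"rx":0,"ry":0,"rz":0,"hand":-1},{"dx":-40,"dy":0,"dz":0,"rx":0,"ry":0,"rz":0,"hand":-1},{"dx":-40,"dy":0,"dz":0,"rx":0,"ry":0,"rz":0,"hand":-1},{"dx":-20,"dy":0,"dz":0,"rx":0,"ry":0,"rz":0,"hand":-1},{"dx":0,"dy":0,"dz":0,"rx":0,"ry":0,"rz":0,"hand":-1}]'
python3 look.py w5 module_a module_a_tongue lip_edge; python3 - <<'E'
from h import *
tcpF(); print(bot.observe()['qpos'].round(3) if hasattr(bot.observe()['qpos'],'round') else bot.observe()['qpos'])
E
```

```text
clock: 7.9
position: [0.4768, -0.0863, 0.2218]
tool_rot: [3.141, -0.001, 0.073]
force: [0.7, -0.0, 0.4]
grip_width: 0.0858
module_a 0.93 [211.2 287.2] [ 0.4393 -0.0982  0.0063]
module_a_tongue 0.85 [250.7 282. ] [ 0.3865 -0.0963 -0.0015]
TCP in fixture [-116.3   34.8  221.1] rot-yaw [-6.283e+00 -1.000e-03 -0.000e+00] grip 0.0856
[ 0.196  0.321 -0.175  1.959  0.072  0.867 -1.513]
```

View pics/w5.png

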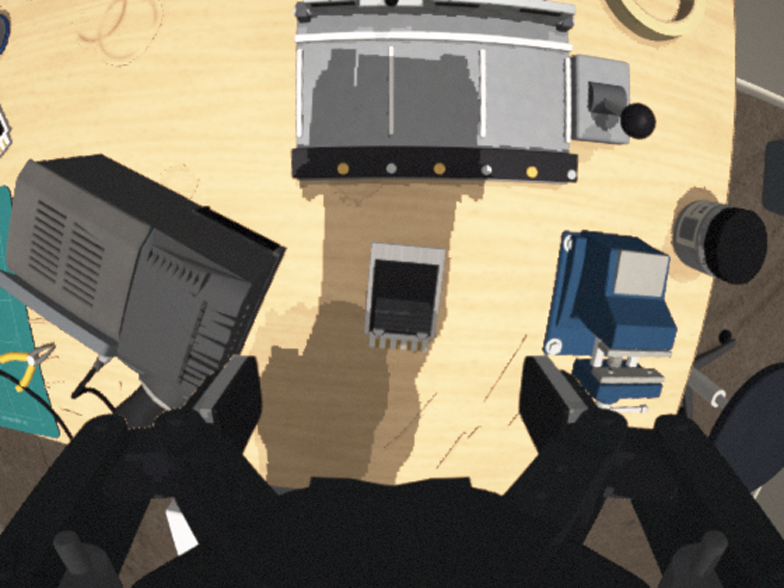

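```bash
python3 - <<'E'
from h import *
p=np.load('w5.npz')['p']
save('w5c',p[0:135,200:415],3.7); save('w5m',p[165:260,240:340],6)
E
```

```text
(no output)
```

View pics/w5c.png

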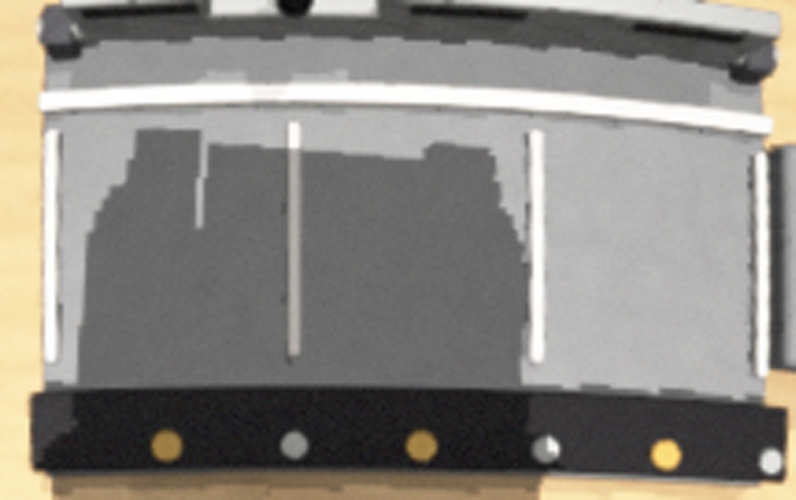

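View pics/w5m.png

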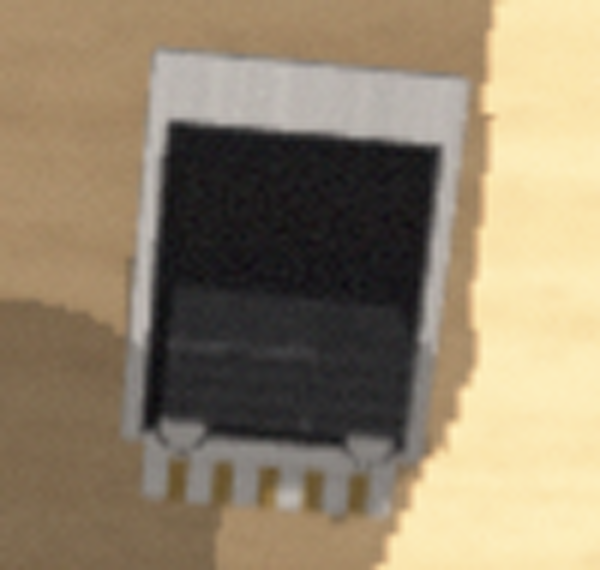

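```bash
cat >> h.py <<'E'
from scipy.optimize import least_squares
def fit(nm,Fmm,px,x0,names=None):
    D=np.load(nm+'.npz'); c=cal('wrist'); c['origin']=D['o']; c['orientation']=D['r']
    F=np.array(Fmm,float)/1000; px=np.array(px,float)[:,::-1]-0.5
    W=lambda v:R.from_euler('z',v[2]).apply(F)+[v[0],v[1],0]
    r=least_squares(lambda v:(w2px(c,W(v),True)-px).ravel(),x0,loss='soft_l1')
    print('pose',np.round(r.x,4),'res',np.round(r.fun.reshape(-1,2),1).tolist()); return r.x
MODP=[[45,30,6],[45,-30,6],[-33,30,6],[-33,-30,6],[-45,25,6],[-45,-25,6]]
E
python3 - <<'E'
from h import *
F=[[x,y,18] for y in (105,35,-35,-105) for x in (42,-28)]
px=np.array([[51,130],[50,360],[293,122],[293,355],[537,130],[537,362],[762,152],[762,377]])/3.7+[200,0]
v=fit('w5',F,px,[.598,-.112,.075])
px=np.array([[155,48],[470,78],[128,437],[412,460],[145,497],[388,513]])/6+[240,165]
fit('w5',MODP,px,[.44,-.098,0.0])
E
```

```text
pose [ 0.5973 -0.112   0.0712] res [[-0.5, -0.5], [0.5, -0.5], [-0.5, 0.0], [0.5, -0.1], [-0.4, 0.0], [0.1, 0.2], [-0.0, 0.4], [0.2, 0.6]]
pose [ 0.4371 -0.099  -0.0183] res [[-0.5, -0.5], [-0.5, 0.4], [0.2, -1.3], [0.6, 2.0], [-0.1, -0.6], [0.7, 0.6]]
```

```bash
sed -i 's/^FX=.*/FX=[0.5978,-0.1120,0.073]/' h.py; python3 - <<'E'
from h import *
P,ys,xs,p,c=cloud('w5')
for y in np.arange(-0.06,0.12,0.02):
    m=(P[:,1]>y)&(P[:,1]<y+.02)&(P[:,0]>.33)&(P[:,0]<.6)&(P[:,2]<.2)
    if m.sum(): print(round(y,2),np.round(P[m,2].max(),3),np.round(P[m][P[m,2]>.04][:,0].min() if (P[m,2]>.04).any() else 0,3))
for y in np.arange(-0.28,-.12,0.02):
    m=(P[:,1]>y)&(P[:,1]<y+.02)&(P[:,0]>.33)&(P[:,0]<.52)&(P[:,2]<.2)
    if m.sum(): print(round(y,2),np.round(P[m,2].max(),3))
plan([.4291,-.0989,.12],[np.pi,0,1.553])
E
```

```text
-0.06 0.032 0
-0.04 0.031 0
-0.02 0.081 0.468
0.0 0.105 0.421
0.02 0.107 0.393
0.04 0.106 0.37
0.06 0.11 0.359
0.08 0.111 0.346
0.1 0.115 0.349
-0.28 0.098
-0.26 0.099
-0.24 0.098
-0.22 0.002
-0.2 0.003
-0.18 0.001
-0.16 0.001
-0.14 0.037
-0.12 0.038
d(mm) [-51.5   9.3 101.1] rot [ 6.0000e-04 -9.0000e-04 -1.4788e+00] clock 8.1
```

```bash

python3 -m inch '[{"dx":-25.5,"dy":5,"dz":0,"rx":0,"ry":0,"rz":-0.148,"hand":-0.4},{"dx":-26.5,"dy":0.5,"dz":0,"rx":0,"ry":0,"rz":-0.148,"hand":-0.4},{"dx":0,"dy":0,"dz":10,"rx":0,"ry":0,"rz":-0.148,"hand":-0.4},{"dx":0,"dy":0,"dz":10,"rx":0,"ry":0,"rz":-0.148,"hand":-0.4},{"dx":0,"dy":0,"dz":10,"rx":0,"ry":0,"rz":-0.148,"hand":-0.4},{"dx":0,"dy":0,"dz":10,"rx":0,"ry":0,"rz":-0.148,"hand":-0.4},{"dx":0,"dy":0,"dz":10,"rx":0,"ry":0,"rz":-0.148,"hand":-0.4},{"dx":0,"dy":0,"dz":10,"rx":0,"ry":0,"rz":-0.148,"hand":-0.4},{"dx":0,"dy":0,"dz":10,"rx":0,"ry":0,"rz":-0.148,"hand":-0.4},{"dx":0,"dy":0,"dz":10,"rx":0,"ry":0,"rz":-0.148,"hand":-0.4}]'
python3 -m inch '[{"dx":0,"dy":0,"dz":0,"rx":0,"ry":0,"rz":0,"hand":-0.4}]'
python3 look.py w6 module_a module_a_tongue; python3 -c "
from h import *
plan([.4291,-.0989,.1],[np.pi,0,1.553])"
```

```text
clock: 9.1
position: [0.4288, -0.099, 0.1403]
tool_rot: [3.141, -0.001, 1.56]
force: [-0.5, -0.6, 0.3]
grip_width: 0.0598
clock: 9.2
position: [0.4281, -0.099, 0.1398]
tool_rot: [-3.14, -0.001, 1.557]
force: [0.0, 0.6, 0.6]
grip_width: 0.0597
module_a 0.9 [195.3 290.1] [ 0.4377 -0.0977  0.0058]
module_a_tongue 0.67 [198.8 235.4] [ 0.3887 -0.102  -0.0015]
module_a_tongue 0.5 [132.7 458.2] [ 0.5934 -0.0387  0.0104]
d(mm) [ 0.3  0.6 41.1] rot [ 0.0002 -0.0003 -0.0036] clock 9.35
```

View pics/w6.png

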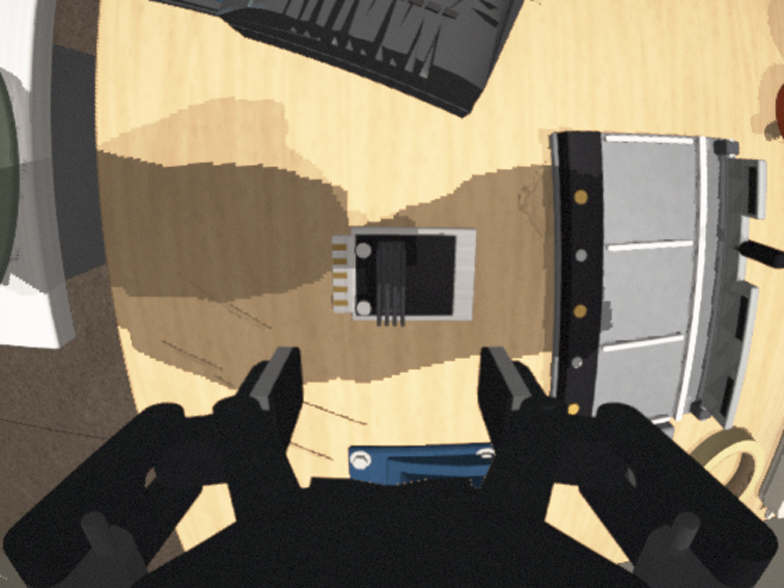

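```bash

python3 -m inch '[{"dx":0.3,"dy":0.6,"dz":40,"rx":0,"ry":0,"rz":-0.004,"hand":-0.3},{"dx":0,"dy":0,"dz":40,"rx":0,"ry":0,"rz":0,"hand":-0.3},{"dx":0,"dy":0,"dz":28,"rx":0,"ry":0,"rz":0,"hand":-0.3},{"dx":0,"dy":0,"dz":15,"rx":0,"ry":0,"rz":0,"hand":-0.3},{"dx":0,"dy":0,"dz":0,"rx":0,"ry":0,"rz":0,"hand":0.3},{"dx":0,"dy":0,"dz":0,"rx":0,"ry":0,"rz":0,"hand":1},{"dx":0,"dy":0,"dz":0,"rx":0,"ry":0,"rz":0,"hand":1},{"dx":0,"dy":0,"dz":0,"rx":0,"ry":0,"rz":0,"hand":1},{"dx":0,"dy":0,"dz":0,"rx":0,"ry":0,"rz":0,"hand":1}]' 60
python3 -c "
from h import *
plan([.4291,-.0989,.1],[np.pi,0,1.553])"
```

```text
clock: 10.25
position: [0.4293, -0.0992, 0.0191]
tool_rot: [3.14, 0.0, 1.557]
force: [-1.2, 2.6, 9.3]
grip_width: 0.0147
d(mm) [  0.2  -0.1 -80.9] rot [0.002  0.0003 0.0037] clock 10.25
```

```bash

python3 -m inch '[{"dx":0,"dy":0,"dz":-20,"rx":0,"ry":0,"rz":0,"hand":1},{"dx":0,"dy":0,"dz":-40,"rx":0,"ry":0,"rz":0,"hand":1},{"dx":0,"dy":0,"dz":-40,"rx":0,"ry":0,"rz":0,"hand":1},{"dx":0,"dy":0,"dz":0,"rx":0,"ry":0,"rz":0,"hand":1}]' 60
python3 look.py w7 module_a module_a_tongue; python3 -c "
from h import *
from h import toW
for y in (0,-70): plan(toW([0,y,100]),[np.pi,0,FX[2]+np.pi/2])"
```

```text
clock: 10.65
position: [0.4308, -0.0997, 0.1227]
tool_rot: [3.134, 0.002, 1.556]
force: [-1.3, -0.3, -2.5]
grip_width: 0.0149
module_a 0.79 [247.8 293.1] [ 0.4366 -0.0842  0.1399]
module_a 0.7 [281.6 453.8] [ 0.6047 -0.1838  0.0099]
module_a_tongue 0.62 [251.2 212.4] [ 0.3955 -0.0996  0.1072]
module_a_tongue 0.55 [245.2 291.5] [ 0.436  -0.0832  0.1393]
d(mm) [-10.1 169.4  18.3] rot [ 0.0008  0.0006 -0.0872] clock 10.8
d(mm) [-79.8 175.5  18.4] rot [ 0.0008  0.0006 -0.0872] clock 10.8
```

View pics/w7.png

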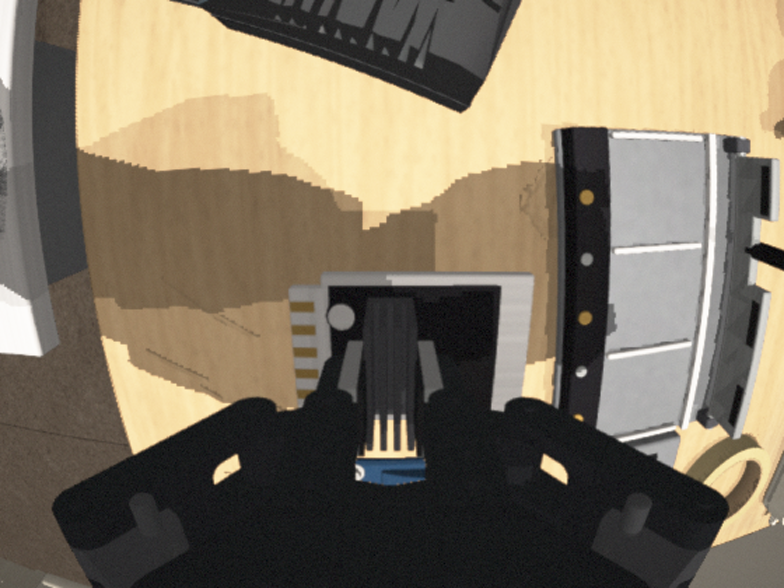

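```bash
cat >> h.py <<'E'
def fitheld(nm,px,Fmm=[[45,30,6],[-33,30,6],[-45,25,6]]):
    "module pose with z and pitch in tool: returns in world"
    D=np.load(nm+'.npz'); c=cal('wrist'); c['origin']=D['o']; c['orientation']=D['r']
    F=np.array(Fmm,float)/1000; px=np.array(px,float)[:,::-1]-0.5
    s=bot.observe(); T=np.array(s['position'])
    W=lambda v:R.from_euler('zy',[v[2],v[4]]).apply(F)+v[[0,1,3]]
    x0=np.array([T[0]+.008,T[1],s['tool_rot'][2]-np.pi/2,T[2]-.017,0])
    r=least_squares(lambda v:np.r_[(w2px(c,W(v),True)-px).ravel(),(v[3]-x0[3])/.002, (v[4])/.05],x0)
    print('pose x y yaw z pitch',np.round(r.x,4),'rel TCP',np.round(r.x[:3]-x0[:3],4),'res',np.round(r.fun,1)); return r.x
E
python3 - <<'E'
from h import *
p=np.load('w7.npz')['p']; save('w7c',p[180:310,195:400],3.8)
fitheld('w7',np.array([[533,272],[322,272],[290,287]])/1.4)
E
```

```text
pose x y yaw z pitch [ 0.4388 -0.0996 -0.0167  0.0996  0.0222] rel TCP [ 0.0022 -0.0001 -0.0025] res [-0.   0.5  0.5 -0.2 -0.4 -0.2 -0.8  0.4]
```

View pics/w7c.png

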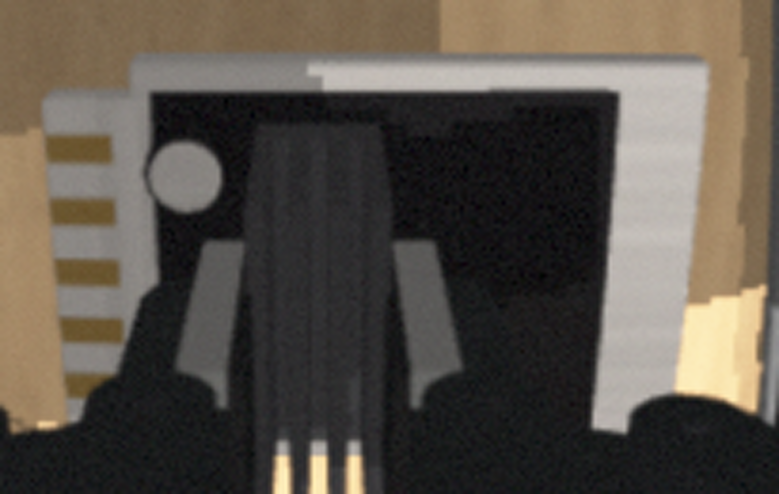

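```bash
cat >> h.py <<'E'
def planR(posF,alpha,yawoff=0):
    "target TCP in fixture mm, tilt alpha"
    s=bot.observe(); M=R.from_euler('xyz',s['tool_rot']); p=np.array(s['position'])
    T=R.from_euler('z',FX[2]+yawoff)*R.from_euler('y',-alpha)*R.from_euler('z',np.pi/2)*R.from_euler('x',np.pi)
    dt=M.inv().apply(toW(posF)-p)*1000
    print('to',np.round(posF,1),'d',np.round(dt,1),'rot',np.round((M.inv()*T).as_rotvec(),4),'force',np.round(s['force'],1),'clk',round(s['clock'],2))
def tip2tcp(tip,a,off=(37,0,19)):
    return np.array(tip,float)+R.from_euler('y',-a).apply(np.array(off,float))
def tipnow(off=(37,0,19)):
    s=bot.observe(); M=R.from_euler('z',-FX[2])*R.from_euler('xyz',s['tool_rot'])*(R.from_euler('z',np.pi/2)*R.from_euler('x',np.pi)).inv()
    e=M.as_euler('xyz'); print('tip F',np.round(toF(s['position'])-M.apply(off),1),'euler roll,-tilt,yaw',np.round(e,3),'F',np.round(s['force'],1),'grip',round(s['grip_width'],4),'clk',round(s['clock'],2))
E
python3 -c "
from h import *
planR(tip2tcp([-30,0,80],0),0)
planR(tip2tcp([-30,0,42],.22),.22)"
```

```text
to [ 7.  0. 99.] d [ -9.5 176.4  19.3] rot [ 0.0008  0.0006 -0.0872] force [ 0.8  0.8 -2. ] clk 10.8
to [ 2.   0.  68.6] d [ -9.9 171.4  49.7] rot [-0.2191  0.0102 -0.0867] force [ 0.8  0.8 -2. ] clk 10.8
```

```bash

python3 -m inch '[{"dx":-2.5,"dy":43,"dz":0,"rx":0,"ry":0,"rz":0,"hand":1},{"dx":-2.5,"dy":43,"dz":0,"rx":0,"ry":0,"rz":0,"hand":1},{"dx":-2.5,"dy":43,"dz":0,"rx":0,"ry":0,"rz":0,"hand":1},{"dx":-2.4,"dy":42,"dz":10,"rx":0,"ry":0,"rz":-0.087,"hand":1},{"dx":0,"dy":0,"dz":20,"rx":-0.11,"ry":0,"rz":0,"hand":1},{"dx":0,"dy":0,"dz":0,"rx":-0.11,"ry":0,"rz":0,"hand":1},{"dx":0,"dy":0,"dz":0,"rx":0,"ry":0,"rz":0,"hand":1}]' 60
python3 look.py w8 lip_edge module_a_tongue; python3 -c "
from h import *
tipnow()
planR(tip2tcp([-33,0,24],.22),.22)
planR(tip2tcp([-33,0,16],.22),.22)"
```

```text
clock: 11.5
position: [0.5963, -0.1121, 0.0852]
tool_rot: [2.923, -0.001, 1.643]
force: [-0.9, -1.9, -2.4]
grip_width: 0.0146
lip_edge 0.74 [227.6 201. ] [ 0.5586 -0.113   0.0289]
module_a_tongue 0.98 [251.2 209.2] [ 0.5632 -0.1147  0.0628]
tip F [-30.7   1.   60.5] euler roll,-tilt,yaw [ 0.    -0.218  0.001] F [-0.1 -0.3 -1.6] grip 0.0145 clk 11.65
to [-1.   0.  50.6] d [ -1.  -10.2  35. ] rot [-0.0021 -0.0006  0.0011] force [-0.1 -0.3 -1.6] clk 11.65
to [-1.   0.  42.6] d [ -1.  -11.9  42.9] rot [-0.0021 -0.0006  0.0011] force [-0.1 -0.3 -1.6] clk 11.65
```

View pics/w8.png

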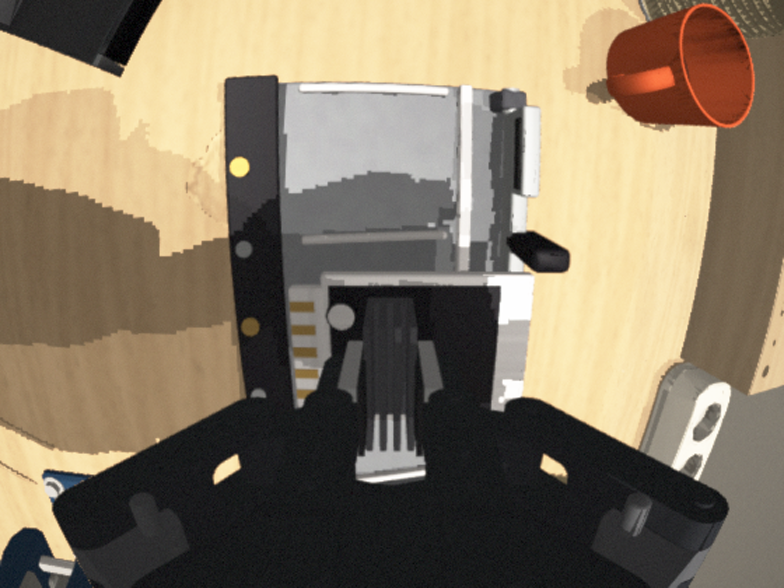

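```bash
python3 - <<'E'
from h import *
P,ys,xs,p,c=cloud('w8')
for q in [[-37,60,30],[-37,95,30],[-28,35,18],[42,35,18],[42,105,18],[-28,105,18],[48,60,18]]:
    print(q,np.round(w2px(c,toW(q),True)*1.4,1)[::-1])
im=p.copy(); im=cv2.resize(im,None,fx=3,fy=3,interpolation=cv2.INTER_CUBIC)
for q in [[-37,60,30],[-37,95,30],[-28,35,18],[42,35,18],[42,105,18],[-28,105,18]]:
    r,cc=w2px(c,toW(q),True); cv2.circle(im,(int(cc*3+1.5),int(r*3+1.5)),4,(255,0,0),1)
save('w8p',im[130:730,450:1150])
E
```

```text
[-37, 60, 30] [279.2 186.7]
[-37, 95, 30] [277.9 103.8]
[-28, 35, 18] [301.7 239.9]
[42, 35, 18] [448.9 234.2]
[42, 105, 18] [450.2  89. ]
[-28, 105, 18] [298.9  85. ]
[48, 60, 18] [461.5 182.5]
```

View pics/w8p.png

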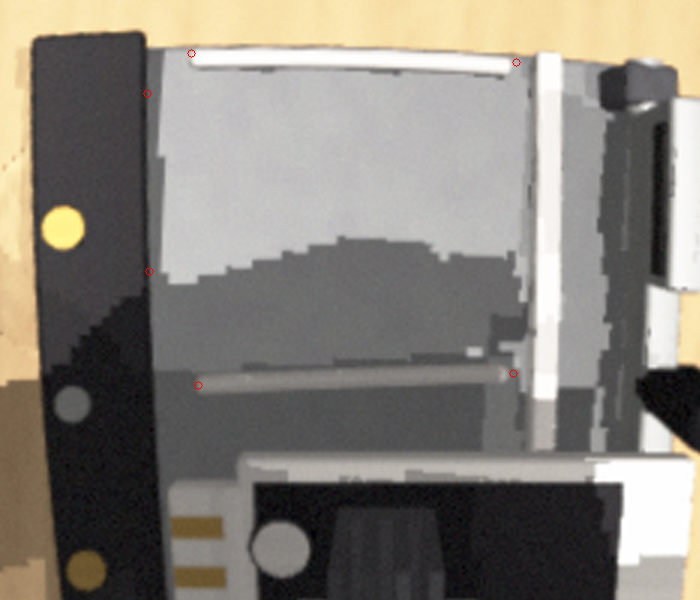

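```bash
sed -i 's/^FX=.*/FX=[0.5978,-0.1125,0.073]/' h.py; 
python3 -m inch '[{"dx":-0.5,"dy":-3,"dz":10.8,"rx":-0.002,"ry":0,"rz":0,"hand":1},{"dx":-0.5,"dy":-3,"dz":10.8,"rx":0,"ry":0,"rz":0,"hand":1},{"dx":0,"dy":-3,"dz":10.8,"rx":0,"ry":0,"rz":0,"hand":1},{"dx":0,"dy":-2.8,"dz":10.5,"rx":0,"ry":0,"rz":0,"hand":1},{"dx":0,"dy":0,"dz":0,"rx":0,"ry":0,"rz":0,"hand":1}]' 60
python3 -c "
from h import *
tipnow()
planR(tip2tcp([-40,0,15],.22),.22)
planR(tip2tcp([-44.5,0,14.5],.22),.22)"
```

```text
clock: 12.15
position: [0.5965, -0.1119, 0.0415]
tool_rot: [2.922, -0.001, 1.645]
force: [-0.3, -0.5, -1.2]
grip_width: 0.0147
tip F [-33.2   0.6  14.9] euler roll,-tilt,yaw [ 0.001 -0.219  0.001] F [-0.3 -0.5 -1.2] grip 0.0147 clk 12.15
to [-8.   0.  41.6] d [-0.7 -6.6 -1.6] rot [-0.0006 -0.0009  0.0013] force [-0.3 -0.5 -1.2] clk 12.15
to [-12.5   0.   41.1] d [ -0.7 -11.1  -2.1] rot [-0.0006 -0.0009  0.0013] force [-0.3 -0.5 -1.2] clk 12.15
```

```bash

python3 -m inch '[{"dx":-0.3,"dy":-2.8,"dz":-0.6,"rx":0,"ry":0,"rz":0,"hand":1},{"dx":-0.3,"dy":-2.8,"dz":-0.6,"rx":0,"ry":0,"rz":0,"hand":1},{"dx":0,"dy":-2.8,"dz":-0.6,"rx":0,"ry":0,"rz":0,"hand":1},{"dx":0,"dy":-2.7,"dz":-0.5,"rx":0,"ry":0,"rz":0,"hand":1},{"dx":0,"dy":0,"dz":0,"rx":0,"ry":0,"rz":0,"hand":1}]' 60
python3 look.py w9; python3 -c "
from h import *
tipnow()
planR(tip2tcp([-44.5,0,12.5],.1),.1)
planR(tip2tcp([-44.5,0,12],.0),.0)"
```

```text
clock: 12.65
position: [0.5862, -0.1138, 0.0435]
tool_rot: [2.919, 0.0, 1.645]
force: [2.5, 0.4, -4.6]
grip_width: 0.0144
tip F [-43.6  -0.5  16.7] euler roll,-tilt,yaw [-0.    -0.222  0.001] F [ 0.9 -0.2 -3.8] grip 0.0142 clk 12.7
to [-9.6  0.  35.1] d [0.5 0.2 8.6] rot [ 1.223e-01 -1.000e-04  9.000e-04] force [ 0.9 -0.2 -3.8] clk 12.7
to [-7.5  0.  31. ] d [ 0.5  1.3 13. ] rot [ 0.2223 -0.      0.0009] force [ 0.9 -0.2 -3.8] clk 12.7
```

View pics/w9.png

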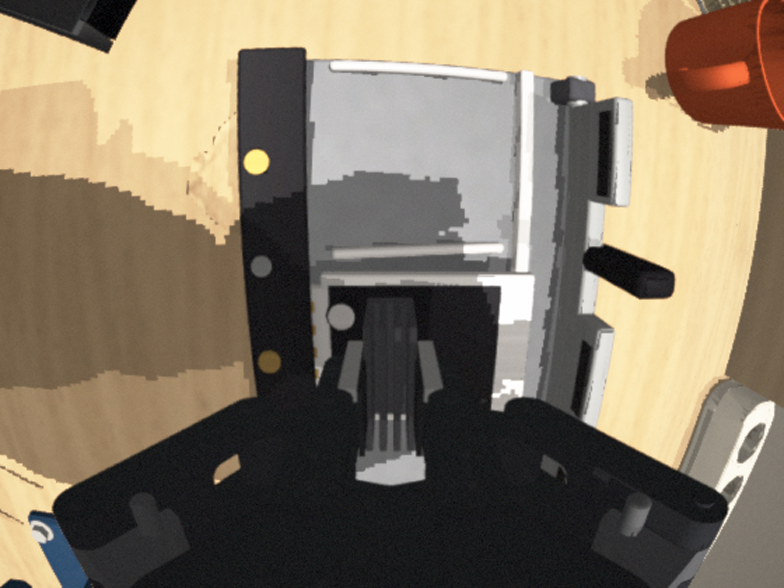

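```bash

python3 -m inch '[{"dx":0,"dy":0,"dz":3.5,"rx":0.04,"ry":0,"rz":0,"hand":1},{"dx":0,"dy":0,"dz":3,"rx":0.045,"ry":0,"rz":0,"hand":1},{"dx":0,"dy":0,"dz":2.5,"rx":0.045,"ry":0,"rz":0,"hand":1},{"dx":0,"dy":0,"dz":0,"rx":0,"ry":0,"rz":0,"hand":1}]' 60
python3 -c "
from h import *
tipnow()
planR(tip2tcp([-44.5,0,12],.0),.0)"
```

```text
clock: 13.1
position: [0.5886, -0.1134, 0.0343]
tool_rot: [3.05, -0.0, 1.645]
force: [0.8, 0.1, 3.5]
grip_width: 0.0145
tip F [-44.3  -0.2  12. ] euler roll,-tilt,yaw [ 0.    -0.092  0.001] F [0.8 0.1 3.5] grip 0.0145 clk 13.1
to [-7.5  0.  31. ] d [0.2 1.4 3.5] rot [ 0.0917 -0.0005  0.001 ] force [0.8 0.1 3.5] clk 13.1
```

```bash

python3 -m inch '[{"dx":0,"dy":0.7,"dz":1.8,"rx":0.046,"ry":0,"rz":0,"hand":1},{"dx":0,"dy":0.7,"dz":1.7,"rx":0.046,"ry":0,"rz":0,"hand":1},{"dx":0,"dy":0,"dz":0,"rx":0,"ry":0,"rz":0,"hand":1}]' 60
python3 look.py w10; python3 -c "
from h import *
tipnow()
planR(tip2tcp([-44.5,0,12],.0),.0)"
```

```text
clock: 13.4
position: [0.5899, -0.1136, 0.0313]
tool_rot: [-3.142, 0.0, 1.645]
force: [-1.9, 0.0, 8.9]
grip_width: 0.0144
tip F [-45.   -0.6  12.2] euler roll,-tilt,yaw [-0.    -0.001  0.001] F [ 1.7 -0.   1.7] grip 0.0146 clk 13.45
to [-7.5  0.  31. ] d [0.5 0.5 0.3] rot [0.0014 0.0003 0.0007] force [ 1.7 -0.   1.7] clk 13.45
```

View pics/w10.png

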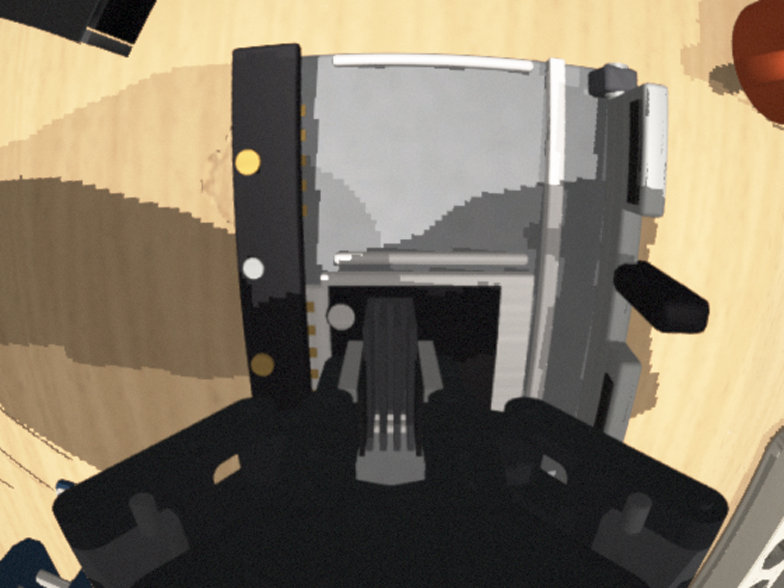

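```bash

python3 -m inch '[{"dx":0,"dy":0,"dz":0,"rx":0,"ry":0,"rz":0,"hand":0.43},{"dx":0,"dy":0,"dz":0,"rx":0,"ry":0,"rz":0,"hand":0.43},{"dx":0,"dy":0,"dz":-10,"rx":0,"ry":0,"rz":0,"hand":0.4},{"dx":0,"dy":0,"dz":-25,"rx":0,"ry":0,"rz":0,"hand":0.2},{"dx":0,"dy":0,"dz":-45,"rx":0,"ry":0,"rz":0,"hand":-0.4},{"dx":0,"dy":0,"dz":-45,"rx":0,"ry":0,"rz":0,"hand":-0.4},{"dx":0,"dy":0,"dz":-45,"rx":0,"ry":0,"rz":0,"hand":-0.4},{"dx":0,"dy":0,"dz":0,"rx":0,"ry":0,"rz":0,"hand":-0.4}]' 60
python3 look.py w11 module_a module_a_tongue; python3 - <<'E'
from h import *
tcpF()
P,ys,xs,p,c=cloud('w11'); Q=toF(P)
for nm,(x0,x1,y0,y1) in dict(end=(34,43,-25,25),l=(10,30,24,28),r=(10,30,-28,-24),front=(-35,-31,-20,20)).items():
    m=(Q[:,0]>x0)&(Q[:,0]<x1)&(Q[:,1]>y0)&(Q[:,1]<y1)&(Q[:,2]<70); print(nm,m.sum(),np.round(np.percentile(Q[m,2],[10,50,90]),1) if m.sum() else '')
m=(abs(Q[:,1])<25)&(Q[:,0]>5)&(Q[:,0]<46)&(Q[:,2]<30)&(Q[:,2]>10); print(np.polyfit(Q[m,0],Q[m,2],1))
m=(Q[:,0]>36)&(Q[:,0]<50)&(abs(Q[:,1])<29);
E
```

```text
clock: 14.25
position: [0.5918, -0.1136, 0.2076]
tool_rot: [3.133, 0.002, 1.645]
force: [0.1, -0.4, -0.3]
grip_width: 0.0602
module_a 0.91 [180.  280.2] [ 0.5946 -0.1086  0.0236]
module_a_tongue 0.7 [188.6 239.7] [ 0.5543 -0.1192  0.0288]
TCP in fixture [ -8.7  -0.5 201.3] rot-yaw [-0.     0.     1.572] grip 0.0598
end 404 [15.6 16.5 17.4]
l 79 [15.7 17.1 18.6]
r 61 [16.1 17.4 18.4]
front 140 [15.7 16.5 17.4]
[-0.05703876 18.83992829]
```

View pics/w11.png

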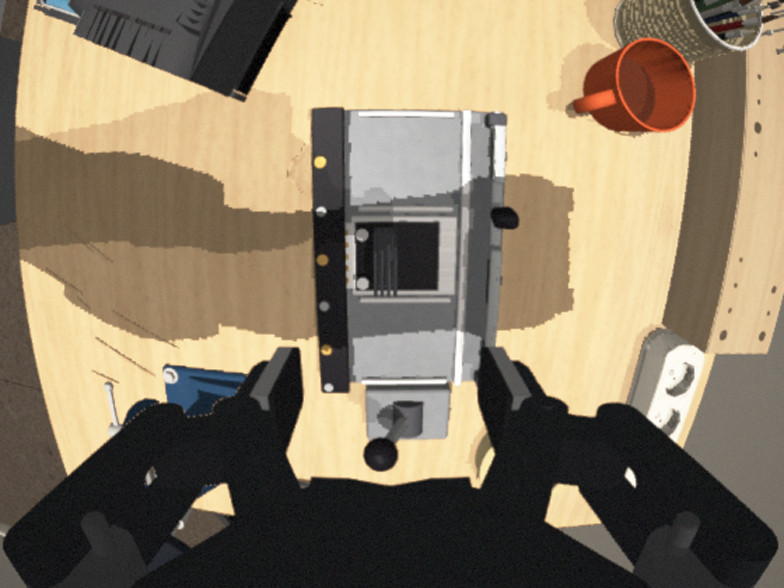

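```bash

python3 -m inch '[{"dx":30,"dy":0,"dz":-10,"rx":0,"ry":0,"rz":0,"hand":-0.4},{"dx":45,"dy":0,"dz":-10,"rx":0,"ry":0,"rz":0,"hand":-0.4},{"dx":45,"dy":0,"dz":0,"rx":0,"ry":0,"rz":0,"hand":-0.4},{"dx":45,"dy":0,"dz":0,"rx":0,"ry":0,"rz":0,"hand":-0.4},{"dx":45,"dy":0,"dz":0,"rx":0,"ry":0,"rz":0,"hand":-0.4},{"dx":45,"dy":0,"dz":0,"rx":0,"ry":0,"rz":0,"hand":-0.4},{"dx":45,"dy":0,"dz":0,"rx":0,"ry":0,"rz":0,"hand":-0.4},{"dx":45,"dy":0,"dz":0,"rx":0,"ry":0,"rz":0,"hand":-0.4},{"dx":45,"dy":0,"dz":0,"rx":0,"ry":0,"rz":0,"hand":-0.4},{"dx":0,"dy":0,"dz":0,"rx":0,"ry":0,"rz":0,"hand":-0.4}]' 60
python3 look.py w12 module_a module_a_tongue
```

```text
clock: 15.4
position: [0.5578, 0.2822, 0.2197]
tool_rot: [-3.139, -0.003, 1.653]
force: [-0.6, -1.1, -0.2]
grip_width: 0.0595
module_a 0.56 [118.8 316.9] [0.5905 0.3531 0.0279]
```

View pics/w12.png

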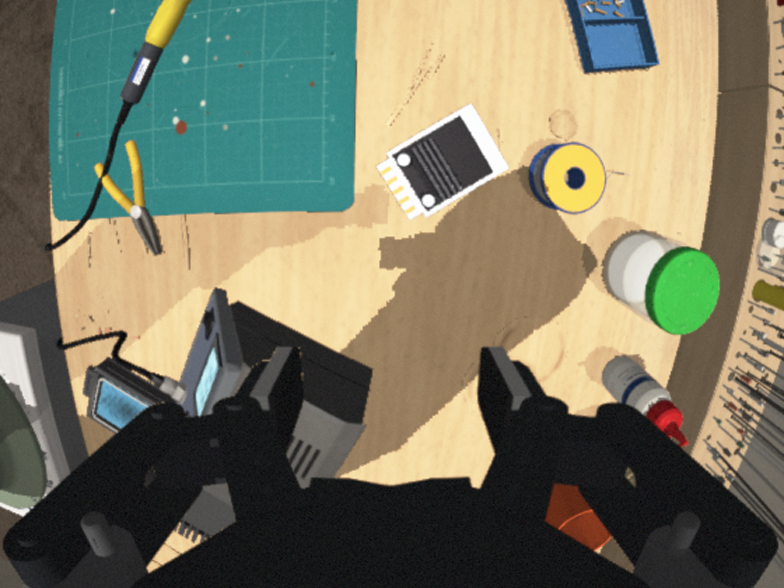

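```bash
python3 - <<'E'
from h import *
p=np.load('w12.npz')['p']
save('w12m',p[65:165,260:375],6)
E
```

```text
(no output)
```

View pics/w12m.png

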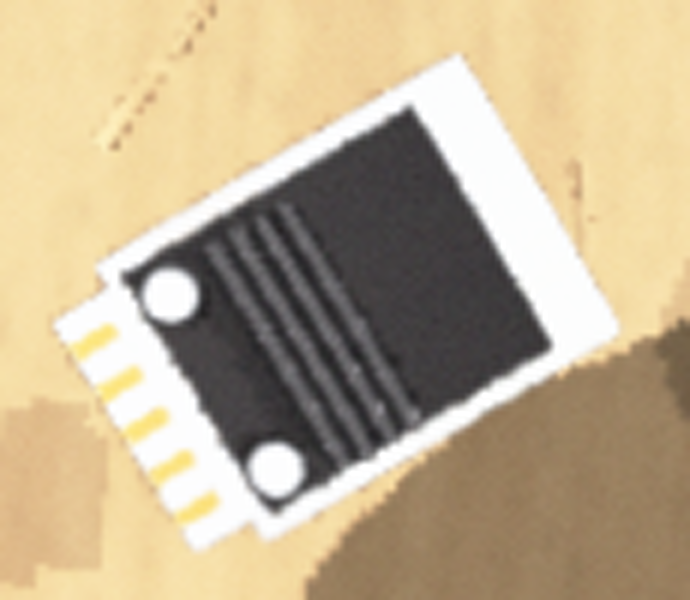

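```bash
python3 - <<'E'
from h import *
px=np.array([[458,55],[618,330],[98,265],[268,540],[55,322],[200,550]])/6+[260,65]
v=fit('w12',MODP,px,[.593,.352,.58])
g=R.from_euler('z',v[2]).apply([-.008,0,0])+[v[0],v[1],0]
print(g)
plan([g[0],g[1],.14],[np.pi,0,v[2]+np.pi/2])
E
```

```text
pose [0.5915 0.356  0.6368] res [[-1.2, 0.6], [-0.1, 1.6], [-0.2, -0.6], [0.6, 0.0], [-0.0, -0.4], [0.7, -0.4]]
[0.58511225 0.35127767 0.        ]
d(mm) [74.4 30.6 79.6] rot [-0.0021  0.0006 -0.5624] clock 15.55
```

```bash

python3 -m inch '[{"dx":37.2,"dy":15.3,"dz":20,"rx":0,"ry":0,"rz":0,"hand":-0.4},{"dx":37.2,"dy":15.3,"dz":20,"rx":0,"ry":0,"rz":-0.1406,"hand":-0.4},{"dx":0,"dy":0,"dz":10,"rx":0,"ry":0,"rz":-0.1406,"hand":-0.4},{"dx":0,"dy":0,"dz":10,"rx":0,"ry":0,"rz":-0.1406,"hand":-0.4},{"dx":0,"dy":0,"dz":10,"rx":0,"ry":0,"rz":-0.1406,"hand":-0.4},{"dx":0,"dy":0,"dz":10,"rx":0,"ry":0,"rz":0,"hand":-0.4},{"dx":0,"dy":0,"dz":0,"rx":0,"ry":0,"rz":0,"hand":-0.4}]' 60
python3 look.py w13 module_a module_a_tongue
python3 -c "
from h import *
plan([.5851,.3513,.018],[np.pi,0,.6368+np.pi/2])"
```

```text
clock: 16.25
position: [0.5856, 0.3502, 0.1393]
tool_rot: [-3.139, 0.0, 2.201]
force: [0.2, 0.1, 0.4]
grip_width: 0.06
module_a 0.58 [192.2 285.6] [0.5832 0.3627 0.0377]
d(mm) [  0.3  -1.  123.5] rot [ 0.0004  0.0002 -0.0036] clock 16.4
```

View pics/w13.png

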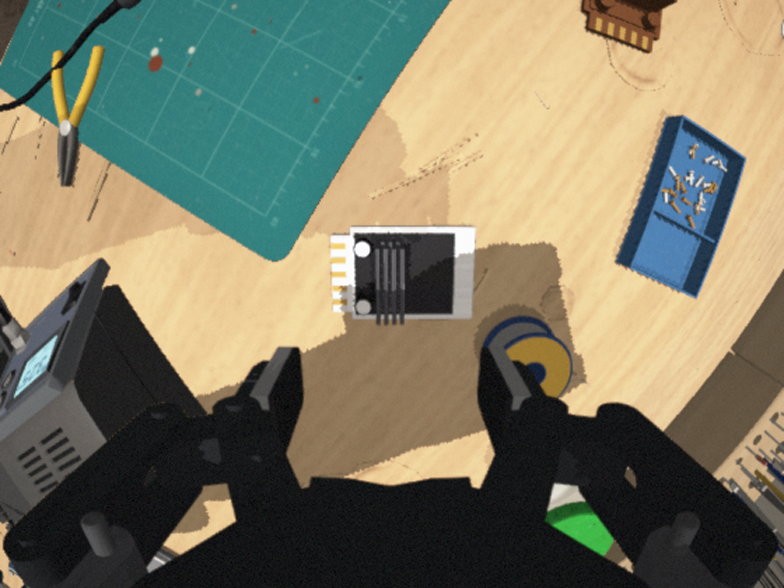

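```bash

python3 -m inch '[{"dx":0.3,"dy":-1,"dz":30,"rx":0,"ry":0,"rz":-0.004,"hand":0.1},{"dx":0,"dy":0,"dz":40,"rx":0,"ry":0,"rz":0,"hand":0.1},{"dx":0,"dy":0,"dz":35,"rx":0,"ry":0,"rz":0,"hand":0.1},{"dx":0,"dy":0,"dz":16,"rx":0,"ry":0,"rz":0,"hand":0.1},{"dx":0,"dy":0,"dz":0,"rx":0,"ry":0,"rz":0,"hand":0.5},{"dx":0,"dy":0,"dz":0,"rx":0,"ry":0,"rz":0,"hand":1},{"dx":0,"dy":0,"dz":0,"rx":0,"ry":0,"rz":0,"hand":1},{"dx":0,"dy":0,"dz":0,"rx":0,"ry":0,"rz":0,"hand":1},{"dx":0,"dy":0,"dz":0,"rx":0,"ry":0,"rz":0,"hand":1}]' 60
python3 -m inch '[{"dx":0,"dy":0,"dz":-20,"rx":0,"ry":0,"rz":0,"hand":1},{"dx":0,"dy":0,"dz":-40,"rx":0,"ry":0,"rz":0,"hand":1},{"dx":0,"dy":0,"dz":-40,"rx":0,"ry":0,"rz":0,"hand":1},{"dx":0,"dy":0,"dz":-40,"rx":0,"ry":0,"rz":0,"hand":1},{"dx":0,"dy":0,"dz":0,"rx":0,"ry":0,"rz":0,"hand":1}]' 60
python3 look.py w14 module_a module_a_tongue
python3 -c "
from h import *
planR(tip2tcp([-30,-70,80],0),0)
print(bot.observe()['qpos'])"
```

```text
clock: 17.3
position: [0.5852, 0.3517, 0.021]
tool_rot: [3.14, 0.0, 2.211]
force: [1.4, 2.0, 2.2]
grip_width: 0.0147
clock: 17.8
position: [0.5865, 0.3534, 0.1675]
tool_rot: [3.133, 0.0, 2.211]
force: [-0.2, -0.2, -1.5]
grip_width: 0.0144
module_a 0.95 [  0.  431.5] [0.5888 0.5896 0.0325]
module_a 0.67 [248.9 294.5] [0.5831 0.369  0.1834]
to [  7. -70.  99.] d [-442.6 -298.2   61.6] rot [3.000e-04 3.000e-04 5.674e-01] force [-0.3  0.7 -2.1] clk 17.95
[-0.24986546  0.75580775 -0.63286362  1.4744476   0.48130033  1.06951487
 -0.3456408 ]
```

View pics/w14.png

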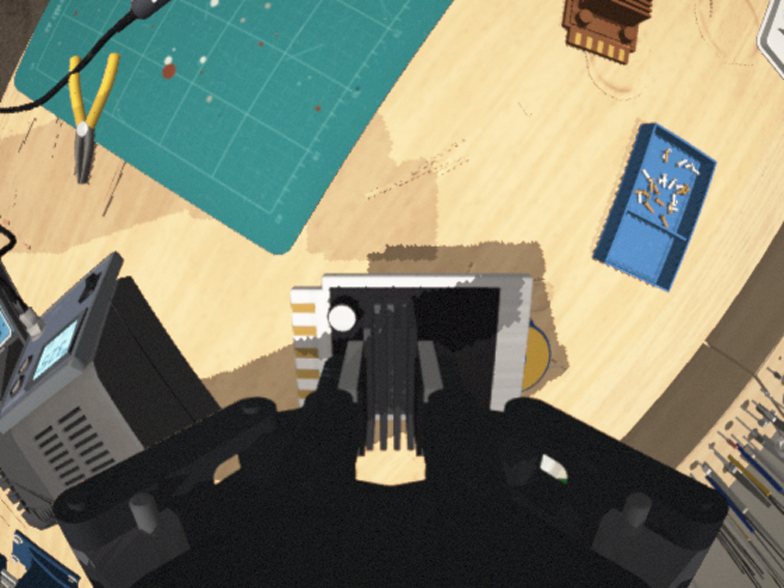

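```bash

python3 -c "
from h import *
planR(tip2tcp([-30,70,130],0,(37,0,20)),0)"
```

```text
to [  7.  70. 150.] d [-324.5 -223.    10.6] rot [3.000e-04 3.000e-04 5.674e-01] force [-0.3  0.7 -2.1] clk 17.95
```

```bash

python3 -m inch '[{"dx":-25,"dy":-17,"dz":0,"rx":0,"ry":0,"rz":0,"hand":1},{"dx":-36,"dy":-24.7,"dz":0,"rx":0,"ry":0,"rz":0,"hand":1},{"dx":-36,"dy":-24.7,"dz":0,"rx":0,"ry":0,"rz":0,"hand":1},{"dx":-36,"dy":-24.7,"dz":0,"rx":0,"ry":0,"rz":0,"hand":1},{"dx":-36,"dy":-24.7,"dz":0,"rx":0,"ry":0,"rz":0,"hand":1},{"dx":-36,"dy":-24.7,"dz":0,"rx":0,"ry":0,"rz":0,"hand":1},{"dx":-36,"dy":-24.7,"dz":0,"rx":0,"ry":0,"rz":0,"hand":1},{"dx":-36,"dy":-24.7,"dz":0,"rx":0,"ry":0,"rz":0,"hand":1},{"dx":-36,"dy":-24.7,"dz":0,"rx":0,"ry":0,"rz":0,"hand":1},{"dx":-11.5,"dy":-8,"dz":10,"rx":0,"ry":0,"rz":0.142,"hand":1}]' 60
python3 -m inch '[{"dx":0,"dy":0,"dz":10,"rx":0,"ry":0,"rz":0.142,"hand":1},{"dx":0,"dy":0,"dz":10,"rx":0,"ry":0,"rz":0.142,"hand":1},{"dx":0,"dy":0,"dz":10,"rx":0,"ry":0,"rz":0.142,"hand":1},{"dx":0,"dy":0,"dz":15,"rx":-0.11,"ry":0,"rz":0,"hand":1},{"dx":0,"dy":0,"dz":0,"rx":-0.11,"ry":0,"rz":0,"hand":1},{"dx":0,"dy":0,"dz":0,"rx":0,"ry":0,"rz":0,"hand":1}]' 60
python3 look.py w15; python3 -c "
from h import *
o=(37,0,20)
tipnow(o)
planR(tip2tcp([-31,70,40],.22,o),.22)"
```

```text
clock: 18.95
position: [0.5997, -0.0474, 0.1494]
tool_rot: [-3.14, 0.001, 2.065]
force: [0.2, 0.0, -2.8]
grip_width: 0.0149
clock: 19.55
position: [0.597, -0.0418, 0.1035]
tool_rot: [2.923, -0.0, 1.644]
force: [-0.1, -0.8, -2.6]
grip_width: 0.0144
tip F [-26.2  70.4  76.7] euler roll,-tilt,yaw [-0.    -0.217 -0.   ] F [-0.3 -0.2 -1.2] grip 0.0141 clk 19.6
to [ 0.7 70.  67.6] d [ -0.4 -12.7  34.7] rot [-0.0029  0.0005 -0.0002] force [-0.3 -0.2 -1.2] clk 19.6
```

View pics/w15.png

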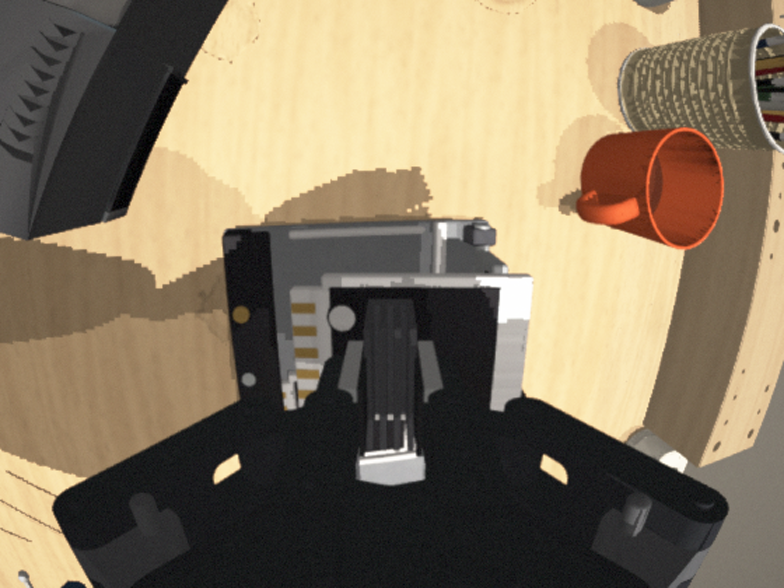

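```bash

python3 -m inch '[{"dx":-0.2,"dy":-3.2,"dz":8.7,"rx":-0.003,"ry":0,"rz":0,"hand":1},{"dx":-0.2,"dy":-3.2,"dz":8.7,"rx":0,"ry":0,"rz":0,"hand":1},{"dx":0,"dy":-3.2,"dz":8.7,"rx":0,"ry":0,"rz":0,"hand":1},{"dx":0,"dy":-3.1,"dz":8.6,"rx":0,"ry":0,"rz":0,"hand":1},{"dx":0,"dy":0,"dz":0,"rx":0,"ry":0,"rz":0,"hand":1}]' 60
python3 look.py w16; python3 -c "
from h import *
o=(37,0,20)
tipnow(o)
planR(tip2tcp([-33,70,15.5],.22,o),.22)"
```

```text
clock: 20.1
position: [0.5944, -0.0425, 0.0665]
tool_rot: [2.922, -0.0, 1.643]
force: [-0.6, -0.6, -1.0]
grip_width: 0.0142
tip F [-29.5  70.1  39.7] euler roll,-tilt,yaw [-0.    -0.221 -0.001] F [-0.3 -0.6 -1.9] grip 0.0147 clk 20.15
to [-1.3 70.  43.1] d [-0.  -8.7 22.9] rot [ 0.001   0.0002 -0.0006] force [-0.3 -0.6 -1.9] clk 20.15
```

View pics/w16.png

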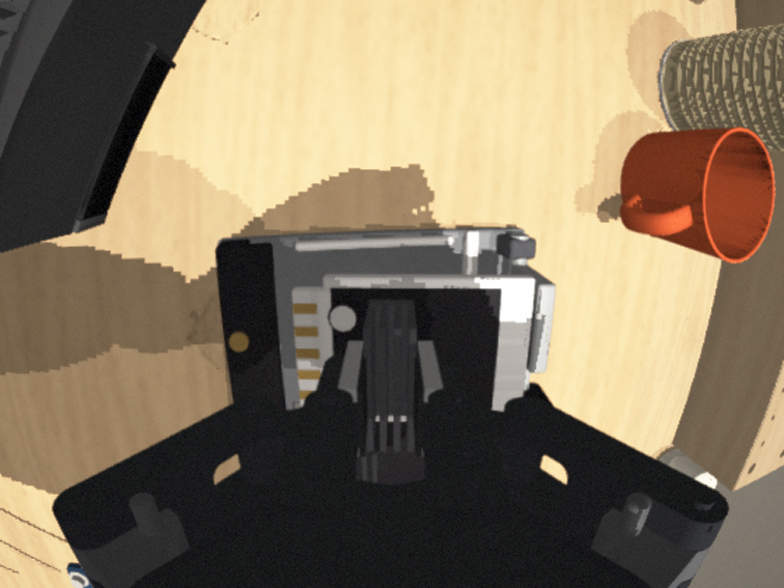

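```bash

python3 -m inch '[{"dx":0,"dy":-3,"dz":8,"rx":0,"ry":0,"rz":0,"hand":1},{"dx":0,"dy":-3,"dz":8,"rx":0,"ry":0,"rz":0,"hand":1},{"dx":0,"dy":-2.7,"dz":7.5,"rx":0,"ry":0,"rz":0,"hand":1},{"dx":0,"dy":0,"dz":0,"rx":0,"ry":0,"rz":0,"hand":1}]' 60
python3 -c "
from h import *
o=(37,0,20)
tipnow(o)
planR(tip2tcp([-44.5,70,14],.22,o),.22)"
```

```text
clock: 20.55
position: [0.5913, -0.0426, 0.0422]
tool_rot: [2.92, 0.0, 1.643]
force: [-0.7, 0.3, -1.0]
grip_width: 0.0143
tip F [-33.1  70.2  14.6] euler roll,-tilt,yaw [-0.    -0.221 -0.   ] F [-0.7  0.3 -1. ] grip 0.0143 clk 20.55
to [-12.8  70.   41.6] d [ -0.2 -11.2  -1.9] rot [ 0.0011  0.0001 -0.0004] force [-0.7  0.3 -1. ] clk 20.55
```

```bash

python3 -m inch '[{"dx":0,"dy":-2.8,"dz":-0.5,"rx":0,"ry":0,"rz":0,"hand":1},{"dx":-0.2,"dy":-2.8,"dz":-0.5,"rx":0,"ry":0,"rz":0,"hand":1},{"dx":0,"dy":-2.8,"dz":-0.5,"rx":0,"ry":0,"rz":0,"hand":1},{"dx":0,"dy":-2.8,"dz":-0.4,"rx":0,"ry":0,"rz":0,"hand":1},{"dx":0,"dy":0,"dz":0,"rx":0,"ry":0,"rz":0,"hand":1}]' 60
python3 look.py w17; python3 -c "
from h import *
o=(37,0,20)
tipnow(o)
planR(tip2tcp([-44.5,70,12],.09,o),.09)"
```

```text
clock: 21.05
position: [0.5805, -0.0438, 0.043]
tool_rot: [2.919, 0.0, 1.643]
force: [-0.1, -0.3, -1.9]
grip_width: 0.0146
tip F [-43.7  69.8  15.4] euler roll,-tilt,yaw [-0.    -0.223 -0.001] F [-0.1 -0.4 -2.3] grip 0.0143 clk 21.1
to [-9.4 70.  35.2] d [0.2 0.8 8.2] rot [ 0.1331  0.0002 -0.0006] force [-0.1 -0.4 -2.3] clk 21.1
```

View pics/w17.png

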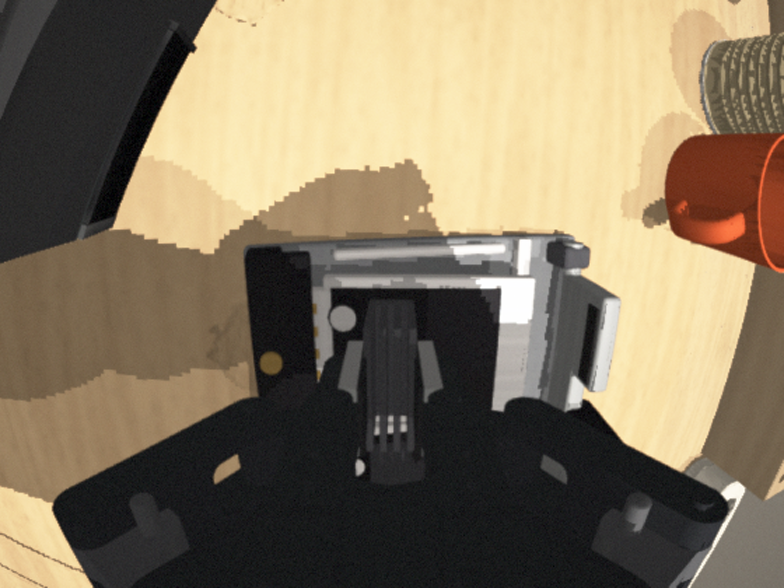

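Tongue is under the lip (brass strips vanish at col ~318). Lowering the free edge.

```bash

python3 -m inch '[{"dx":0,"dy":0.2,"dz":3,"rx":0.044,"ry":0,"rz":0,"hand":1},{"dx":0,"dy":0.3,"dz":2.7,"rx":0.045,"ry":0,"rz":0,"hand":1},{"dx":0,"dy":0.3,"dz":2.5,"rx":0.044,"ry":0,"rz":0,"hand":1},{"dx":0,"dy":0,"dz":0,"rx":0,"ry":0,"rz":0,"hand":1}]' 60
python3 -c "
from h import *
o=(37,0,20)
tipnow(o)
planR(tip2tcp([-44.5,70,12],.0,o),.0)"
```

```text
clock: 21.5
position: [0.5846, -0.0435, 0.0356]
tool_rot: [3.051, -0.0, 1.643]
force: [0.4, -0.8, 12.2]
grip_width: 0.0144
tip F [-43.1  69.9  12.3] euler roll,-tilt,yaw [ 0.    -0.091 -0.001] F [ 0.4 -0.8 12.2] grip 0.0144 clk 21.5
to [-7.5 70.  32. ] d [0.2 0.3 3.6] rot [ 0.0905 -0.0004 -0.0012] force [ 0.4 -0.8 12.2] clk 21.5
```

```bash

python3 -m inch '[{"dx":0,"dy":-0.2,"dz":1.4,"rx":0.045,"ry":0,"rz":0,"hand":1},{"dx":0,"dy":-0.2,"dz":1.5,"rx":0.045,"ry":0,"rz":0,"hand":1},{"dx":0,"dy":0,"dz":0,"rx":0,"ry":0,"rz":0,"hand":1}]' 60
python3 look.py w18; python3 -c "
from h import *
o=(37,0,20)
tipnow(o)
planR(tip2tcp([-44.5,70,12],.0,o),.0)"
```

```text
clock: 21.8
position: [0.5843, -0.0436, 0.0326]
tool_rot: [3.141, -0.0, 1.643]
force: [0.9, -0.6, 13.6]
grip_width: 0.0149
tip F [-45.4  69.8  12.7] euler roll,-tilt,yaw [ 0.    -0.002 -0.001] F [ 1.3 -1.2 11.5] grip 0.0148 clk 21.85
to [-7.5 70.  32. ] d [0.2 1.  0.7] rot [ 0.0019 -0.0001 -0.0011] force [ 1.3 -1.2 11.5] clk 21.85
```

View pics/w18.png

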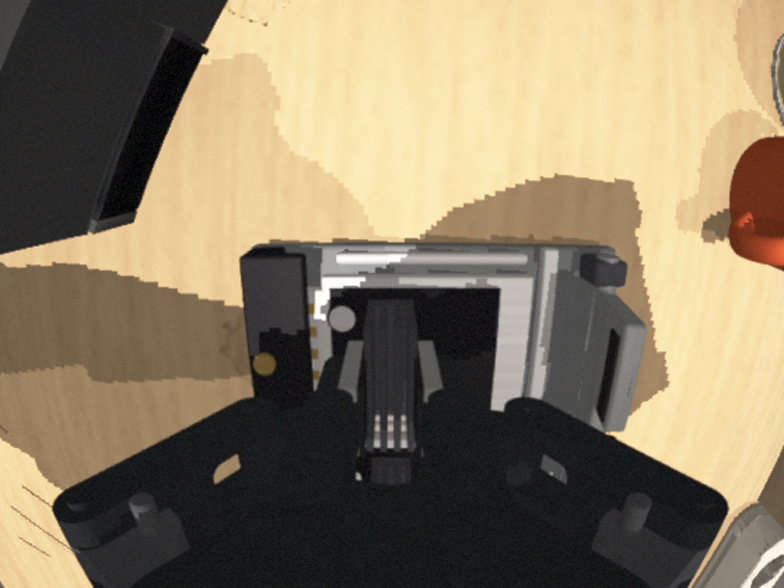

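```bash

python3 -m inch '[{"dx":0,"dy":0,"dz":0,"rx":0,"ry":0,"rz":0,"hand":0.43},{"dx":0,"dy":0,"dz":0,"rx":0,"ry":0,"rz":0,"hand":0.43},{"dx":0,"dy":0,"dz":-10,"rx":0,"ry":0,"rz":0,"hand":0.4},{"dx":0,"dy":0,"dz":-25,"rx":0,"ry":0,"rz":0,"hand":0.2},{"dx":0,"dy":0,"dz":-45,"rx":0,"ry":0,"rz":0,"hand":0.2},{"dx":0,"dy":0,"dz":-45,"rx":0,"ry":0,"rz":0,"hand":0.2},{"dx":0,"dy":0,"dz":-45,"rx":0,"ry":0,"rz":0,"hand":0.2},{"dx":0,"dy":0,"dz":0,"rx":0,"ry":0,"rz":0,"hand":0.2}]' 60
python3 look.py w19 module_a; cat > chk.py <<'E'
import sys
from h import *
P,ys,xs,p,c=cloud(sys.argv[1]); Q=toF(P)
for Y in (0,70):
  for nm,(x0,x1,y0,y1) in dict(end=(34,43,-25,25),mid=(8,25,24,28),mid2=(8,25,-28,-24),front=(-35,-31,-20,20)).items():
    m=(Q[:,0]>x0)&(Q[:,0]<x1)&(Q[:,1]>y0+Y)&(Q[:,1]<y1+Y)&(Q[:,2]<70); print(Y,nm,m.sum(),np.round(np.percentile(Q[m,2],[10,50,90]),1) if m.sum() else '')
E
python3 chk.py w19; python3 -c "
from h import *
tcpF()"
```

```text
clock: 22.65
position: [0.5851, -0.0432, 0.2085]
tool_rot: [3.133, 0.001, 1.643]
force: [0.5, 0.5, -0.4]
grip_width: 0.034
module_a 0.73 [181.5 281.7] [ 0.5887 -0.0347  0.049 ]
module_a 0.62 [243.  282.7] [ 0.5944 -0.0971  0.0478]
0 end 164 [15.6 16.5 17.2]
0 mid 62 [16.3 17.4 18.8]
0 mid2 38 [16.2 17.  18.5]
0 front 118 [15.5 16.4 17.4]
70 end 394 [15.6 16.6 17.4]
70 mid 64 [15.6 16.6 18.2]
70 mid2 55 [17.1 17.8 18.8]
70 front 137 [15.5 16.4 17.5]
TCP in fixture [ -9.6  69.7 203.5] rot-yaw [-2.00e-03  1.00e-03  1.57e+00] grip 0.0341
```

View pics/w19.png

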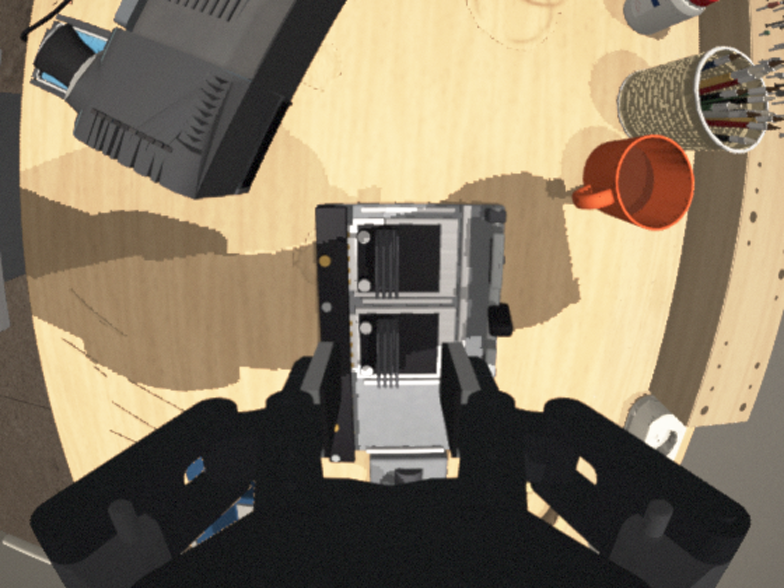

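Both modules lie flat in the left and middle nests (plate heights equal at front and end, 16.5 vs expected 18 less the −1.5 depth bias seen everywhere). Now go behind the bar with shut fingers and swing it down by the tab.

```bash
python3 - <<'E'
from h import *
plan(toW([108,35,203]),[np.pi,0,FX[2]])
th=np.linspace(1.5,0,13); x=72-50*np.cos(th)+12*np.sin(th)+11; z=24+50*np.sin(th)+12*np.cos(th)
print(np.round(np.c_[th,x,z],1).tolist()); print('dx',np.round(np.diff(x),1),'dz',np.round(-np.diff(z),1))
E
```

```text
d(mm) [-34.6 117.7   0.8] rot [ 2.10e-03 -1.10e-03  1.57e+00] clock 22.75
[[1.5, 91.4, 74.7], [1.4, 85.0, 75.4], [1.2, 78.6, 75.2], [1.1, 72.3, 74.3], [1.0, 66.1, 72.6], [0.9, 60.2, 70.1], [0.8, 54.6, 66.9], [0.6, 49.5, 63.0], [0.5, 44.9, 58.5], [0.4, 40.9, 53.5], [0.2, 37.5, 48.0], [0.1, 34.9, 42.1], [0.0, 33.0, 36.0]]
dx [-6.4 -6.4 -6.4 -6.2 -5.9 -5.6 -5.1 -4.6 -4.  -3.3 -2.6 -1.9] dz [-0.7  0.1  0.9  1.7  2.5  3.2  3.9  4.5  5.   5.5  5.9  6.1]
```

```bash

python3 -m inch '[{"dx":-11.5,"dy":39,"dz":-5,"rx":0,"ry":0,"rz":0,"hand":1},{"dx":-11.5,"dy":39,"dz":0,"rx":0,"ry":0,"rz":0,"hand":1},{"dx":-11.6,"dy":39.7,"dz":0,"rx":0,"ry":0,"rz":0.14,"hand":1},{"dx":0,"dy":0,"dz":0,"rx":0,"ry":0,"rz":0.143,"hand":1},{"dx":0,"dy":0,"dz":0,"rx":0,"ry":0,"rz":0.143,"hand":1},{"dx":0,"dy":0,"dz":0,"rx":0,"ry":0,"rz":0.143,"hand":1},{"dx":0,"dy":0,"dz":0,"rx":0,"ry":0,"rz":0.143,"hand":1},{"dx":0,"dy":0,"dz":0,"rx":0,"ry":0,"rz":0.143,"hand":1},{"dx":0,"dy":0,"dz":0,"rx":0,"ry":0,"rz":0.143,"hand":1},{"dx":0,"dy":0,"dz":0,"rx":0,"ry":0,"rz":0.143,"hand":1}]' 60
python3 -m inch '[{"dx":0,"dy":0,"dz":0,"rx":0,"ry":0,"rz":0.143,"hand":1},{"dx":0,"dy":0,"dz":0,"rx":0,"ry":0,"rz":0.143,"hand":1},{"dx":0,"dy":0,"dz":0,"rx":0,"ry":0,"rz":0.143,"hand":1},{"dx":0,"dy":0,"dz":0,"rx":0,"ry":0,"rz":0,"hand":1}]' 60
python3 look.py w20; python3 -c "
from h import *
plan(toW([108,35,75]),[np.pi,0,FX[2]])"
```

```text
clock: 23.75
position: [0.702, -0.0694, 0.2056]
tool_rot: [-3.14, 0.002, 0.496]
force: [-0.5, 0.1, 0.3]
grip_width: -0.0001
clock: 24.15
position: [0.7022, -0.0693, 0.2058]
tool_rot: [3.141, 0.002, 0.071]
force: [1.2, -0.3, -0.3]
grip_width: 0.0003
d(mm) [  0.9   0.5 131. ] rot [0.0002 0.0019 0.0035] clock 24.2
```

View pics/w20.png

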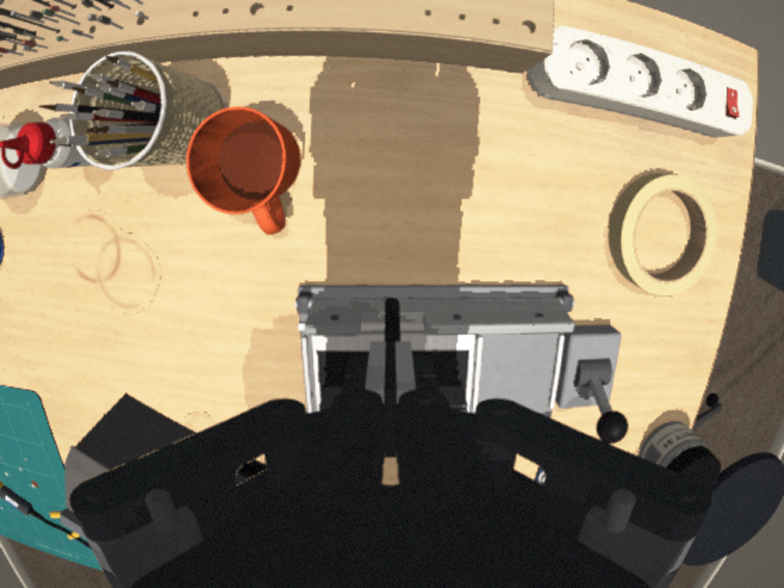

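```bash

python3 -m inch '[{"dx":1,"dy":0,"dz":40,"rx":0,"ry":0,"rz":0.003,"hand":1},{"dx":0,"dy":0,"dz":45,"rx":0,"ry":0,"rz":0,"hand":1},{"dx":0,"dy":0,"dz":45,"rx":0,"ry":0,"rz":0,"hand":1},{"dx":0,"dy":0,"dz":0,"rx":0,"ry":0,"rz":0,"hand":1},{"dx":-8,"dy":0,"dz":0,"rx":0,"ry":0,"rz":0,"hand":1},{"dx":-8,"dy":0,"dz":0,"rx":0,"ry":0,"rz":0,"hand":1},{"dx":0,"dy":0,"dz":0,"rx":0,"ry":0,"rz":0,"hand":1}]' 60
python3 -c "
from h import *
tcpF()"
```

```text
clock: 24.9
position: [0.6878, -0.071, 0.0797]
tool_rot: [3.141, -0.003, 0.071]
force: [-0.1, 0.1, 0.7]
grip_width: -0.0003
TCP in fixture [92.8 34.8 79.7] rot-yaw [-0.001 -0.003 -0.002] grip -0.0003
```

```bash

python3 -m inch '[{"dx":-6.4,"dy":0,"dz":2,"rx":0,"ry":0,"rz":0,"hand":1},{"dx":-6.4,"dy":0,"dz":2,"rx":0,"ry":0,"rz":0,"hand":1},{"dx":-6.4,"dy":0,"dz":1,"rx":0,"ry":0,"rz":0,"hand":1},{"dx":-6.2,"dy":0,"dz":1.7,"rx":0,"ry":0,"rz":0,"hand":1},{"dx":-5.9,"dy":0,"dz":2.5,"rx":0,"ry":0,"rz":0,"hand":1},{"dx":-5.6,"dy":0,"dz":3.2,"rx":0,"ry":0,"rz":0,"hand":1},{"dx":-5.1,"dy":0,"dz":3.9,"rx":0,"ry":0,"rz":0,"hand":1},{"dx":-4.6,"dy":0,"dz":4.5,"rx":0,"ry":0,"rz":0,"hand":1}]' 60
python3 look.py w21; python3 -c "
from h import *
tcpF()"
```

```text
clock: 25.7
position: [0.6408, -0.0739, 0.0559]
tool_rot: [-3.142, 0.0, 0.07]
force: [1.4, -0.6, 0.3]
grip_width: -0.0001
TCP in fixture [44.8 35.4 55. ] rot-yaw [-6.283e+00  2.000e-03 -3.000e-03] grip 0.0003
```

View pics/w21.png

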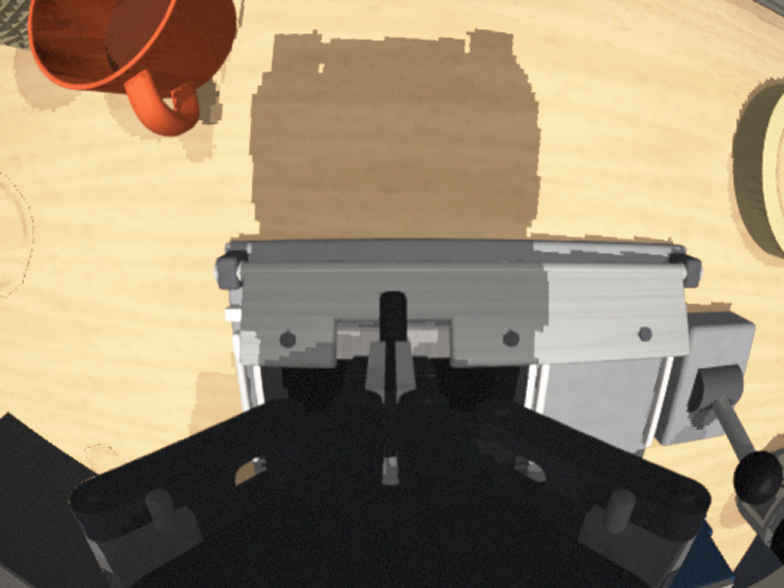

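Bar is coming down, tab (393,315) under the fingers. Continue pressing to level.

```bash

python3 -m inch '[{"dx":-4,"dy":0,"dz":4.5,"rx":0,"ry":0,"rz":0,"hand":1},{"dx":-3.3,"dy":0,"dz":4.5,"rx":0,"ry":0,"rz":0,"hand":1},{"dx":-2.6,"dy":0,"dz":4.5,"rx":0,"ry":0,"rz":0,"hand":1},{"dx":-1.9,"dy":0,"dz":4,"rx":0,"ry":0,"rz":0,"hand":1},{"dx":0,"dy":0,"dz":0,"rx":0,"ry":0,"rz":0,"hand":1}]' 60
cat > bar.py <<'E'
import sys
from h import *
tcpF(); print(bot.observe()['force'])
P,ys,xs,p,c=cloud(sys.argv[1]); Q=toF(P)
m=(Q[:,1]>-85)&(Q[:,1]<-40)&(Q[:,0]>40)&(Q[:,0]<68)&(Q[:,2]<60)&(Q[:,2]>19)
print('bar fit slope,z@hinge',np.polyfit(72-Q[m,0],Q[m,2],1))
E
python3 look.py w22; python3 bar.py w22
```

```text
clock: 26.25
position: [0.629, -0.0747, 0.0381]
tool_rot: [-3.141, 0.001, 0.07]
force: [-0.1, 0.1, -0.3]
grip_width: 0.0001
TCP in fixture [34.2 35.5 38.4] rot-yaw [-6.283e+00  1.000e-03 -3.000e-03] grip 0.0002
[ 0.95333322 -0.31258824  0.1170582 ]
bar fit slope,z@hinge [ 0.03780928 26.39292889]
```

```bash

python3 -m inch '[{"dx":0,"dy":0,"dz":1.5,"rx":0,"ry":0,"rz":0,"hand":1},{"dx":0,"dy":0,"dz":1.5,"rx":0,"ry":0,"rz":0,"hand":1},{"dx":0,"dy":0,"dz":0,"rx":0,"ry":0,"rz":0,"hand":1}]' 60
python3 look.py w23; python3 bar.py w23
```

```text
clock: 26.6
position: [0.6297, -0.0746, 0.0361]
tool_rot: [3.142, -0.0, 0.07]
force: [-0.8, -0.2, 4.8]
grip_width: -0.0003
TCP in fixture [34.6 35.4 36.1] rot-yaw [-0.    -0.    -0.003] grip 0.0001
[-1.27935938  1.15164868  3.79319729]
bar fit slope,z@hinge [6.65742441e-03 2.63487078e+01]
```

```bash

python3 -m inch '[{"dx":0,"dy":0,"dz":1,"rx":0,"ry":0,"rz":0,"hand":1},{"dx":0,"dy":0,"dz":0,"rx":0,"ry":0,"rz":0,"hand":1}]' 60
python3 look.py w24; python3 bar.py w24
```

```text
clock: 26.85
position: [0.6298, -0.0746, 0.0358]
tool_rot: [3.141, -0.001, 0.07]
force: [-6.2, 1.2, 18.2]
grip_width: -0.0002
TCP in fixture [34.7 35.4 35.8] rot-yaw [-0.    -0.001 -0.003] grip -0.0002
[-4.86597805e+00 -8.54302961e-03  1.82608491e+01]
bar fit slope,z@hinge [4.58663083e-03 2.63548798e+01]
```

```bash

python3 -m inch '[{"dx":0,"dy":0,"dz":-20,"rx":0,"ry":0,"rz":0,"hand":1},{"dx":0,"dy":0,"dz":-40,"rx":0,"ry":0,"rz":0,"hand":1},{"dx":0,"dy":0,"dz":-40,"rx":0,"ry":0,"rz":0,"hand":1},{"dx":0,"dy":0,"dz":-40,"rx":0,"ry":0,"rz":0,"hand":1},{"dx":0,"dy":0,"dz":0,"rx":0,"ry":0,"rz":0,"hand":1}]' 60
python3 look.py w25 start_lever_tip; python3 bar.py w25; python3 - <<'E'
from h import *
P,ys,xs,p,c=cloud('w5'); Q=toF(P)
for x in range(-160,20,20):
    print(x,[ (int(np.percentile(Q[k,2],98)) if k.sum()>3 else None) for y in range(-220,-80,20) for k in [(Q[:,0]>=x)&(Q[:,0]<x+20)&(Q[:,1]>=y)&(Q[:,1]<y+20)&(Q[:,2]<180)]])
P,ys,xs,p,c=cloud('w25'); Q=toF(P)
m=(Q[:,2]>64)&(Q[:,2]<95)&(Q[:,1]<-115)&(Q[:,1]>-155)&(abs(Q[:,0])<60); print('ball',m.sum(),np.round(Q[m].mean(0),1),np.round(Q[m].max(0),1),np.round(Q[m].min(0),1))
plan(toW([-70,-134,160]),[np.pi,0,FX[2]])
E
```

```text
clock: 27.4
position: [0.6321, -0.0748, 0.1802]
tool_rot: [3.141, -0.008, 0.07]
force: [0.4, -0.9, -0.1]
grip_width: -0.0002
start_lever_tip 0.65 [253.5 464.4] [ 0.6019 -0.2427  0.0859]
start_lever_tip 0.19 [222.5 381.5] [ 0.6037 -0.1835  0.0111]
TCP in fixture [ 34.8  35.3 175.5] rot-yaw [-0.    -0.002 -0.003] grip 0.0001
[-1.03032148  0.46152976 -0.76693431]
bar fit slope,z@hinge [6.93899368e-03 2.63432523e+01]
-160 [None, None, 97, 97, 97, 95, 0]
-140 [None, None, 74, 74, 74, 69, 0]
-120 [0, 0, 74, 74, 74, 30, 0]
-100 [0, 0, 0, 0, 18, 0, 0]
-80 [0, 0, 0, 0, 0, 9, 10]
-60 [0, 0, 0, 0, 0, 30, 30]
-40 [0, 0, 0, 24, 85, 28, 28]
-20 [0, 0, 0, 86, 89, 24, 11]
0 [0, 0, 0, 34, 55, 32, 12]
ball 588 [  -8.8 -129.3   82.6] [   1.2 -120.4   89.9] [ -24.  -143.5   64. ]
d(mm) [-104.3  169.6   15.4] rot [ 0.0003 -0.0017 -0.0029] clock 27.5
```

View pics/w25.png

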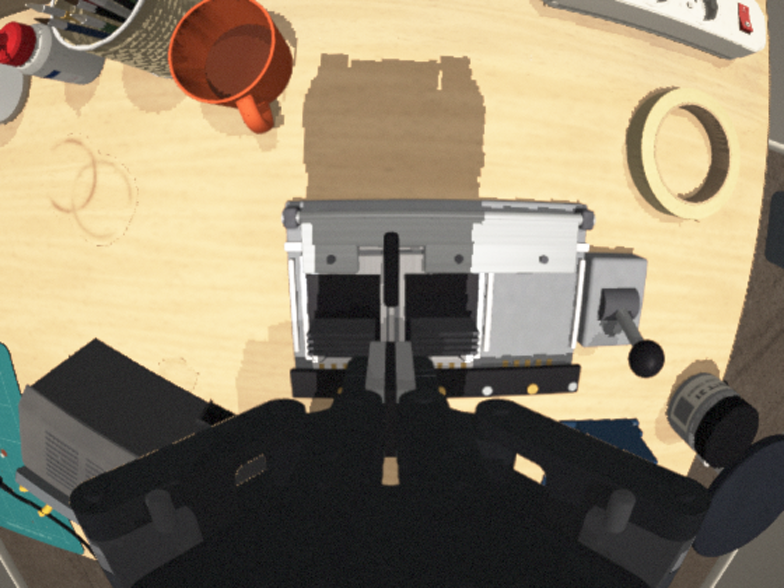

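```bash

python3 -m inch '[{"dx":-20,"dy":34,"dz":0,"rx":0,"ry":0,"rz":0,"hand":1},{"dx":-21,"dy":34,"dz":0,"rx":0,"ry":0,"rz":0,"hand":1},{"dx":-21,"dy":34,"dz":0,"rx":0,"ry":0,"rz":0,"hand":1},{"dx":-21,"dy":34,"dz":0,"rx":0,"ry":0,"rz":0,"hand":1},{"dx":-20,"dy":33,"dz":0,"rx":0,"ry":0,"rz":0,"hand":1},{"dx":0,"dy":0,"dz":15,"rx":0,"ry":0,"rz":0,"hand":1},{"dx":0,"dy":0,"dz":0,"rx":0,"ry":0,"rz":0,"hand":1}]' 60
python3 look.py w26 start_lever_tip; python3 -c "
from h import *
tcpF(); plan(toW([-65,-133,62]),[np.pi,0,FX[2]])"
```

```text
clock: 28.2
position: [0.5369, -0.2508, 0.1572]
tool_rot: [-3.14, 0.004, 0.068]
force: [-0.9, 0.6, 0.1]
grip_width: -0.0
start_lever_tip 0.58 [128.  282.1] [ 0.5972 -0.2482  0.0894]
TCP in fixture [ -69.  -132.3  159. ] rot-yaw [-6.282e+00  1.000e-03 -2.000e-03] grip 0.0
d(mm) [ 4.2  0.8 96.9] rot [-0.0013  0.0014 -0.0019] clock 28.3
```

View pics/w26.png

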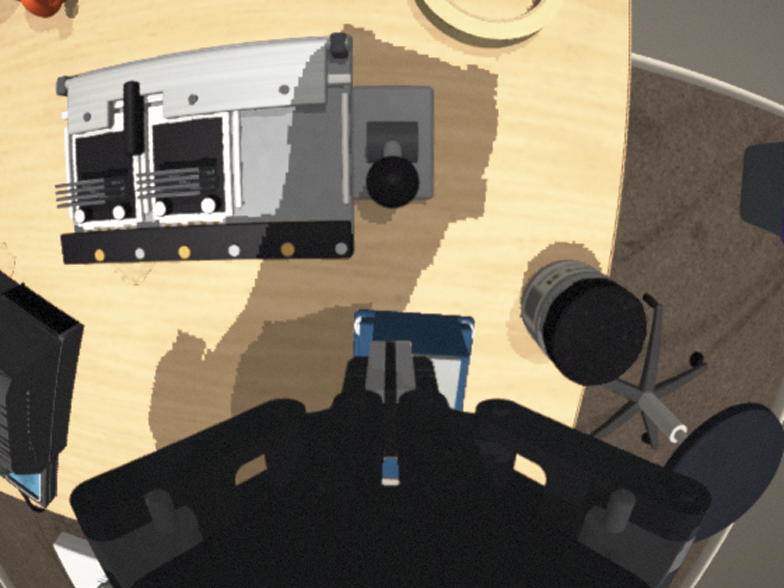

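```bash

python3 -m inch '[{"dx":3,"dy":0.8,"dz":40,"rx":0,"ry":0,"rz":0,"hand":1},{"dx":0,"dy":0,"dz":40,"rx":0,"ry":0,"rz":0,"hand":1},{"dx":0,"dy":0,"dz":17,"rx":0,"ry":0,"rz":0,"hand":1},{"dx":10,"dy":0,"dz":0,"rx":0,"ry":0,"rz":0,"hand":1},{"dx":8,"dy":0,"dz":0,"rx":0,"ry":0,"rz":0,"hand":1},{"dx":8,"dy":0,"dz":0,"rx":0,"ry":0,"rz":0,"hand":1},{"dx":8,"dy":0,"dz":0,"rx":0,"ry":0,"rz":0,"hand":1},{"dx":8,"dy":0,"dz":0,"rx":0,"ry":0,"rz":0,"hand":1},{"dx":8,"dy":0,"dz":0,"rx":0,"ry":0,"rz":0,"hand":1}]' 60
python3 look.py w27 start_lever_tip; python3 -c "
from h import *
tcpF(); print(bot.observe()['force'])"
```

```text
clock: 29.2
position: [0.5924, -0.2476, 0.0633]
tool_rot: [3.141, -0.0, 0.07]
force: [-0.8, 0.0, 1.1]
grip_width: -0.0
start_lever_tip 0.56 [226.3 279.2] [ 0.6209 -0.2453  0.0931]
TCP in fixture [ -14.8 -134.    62.9] rot-yaw [-0.    -0.001 -0.002] grip -0.0002
[ 0.40942901  0.09974977 -1.16187825]
```

View pics/w27.png

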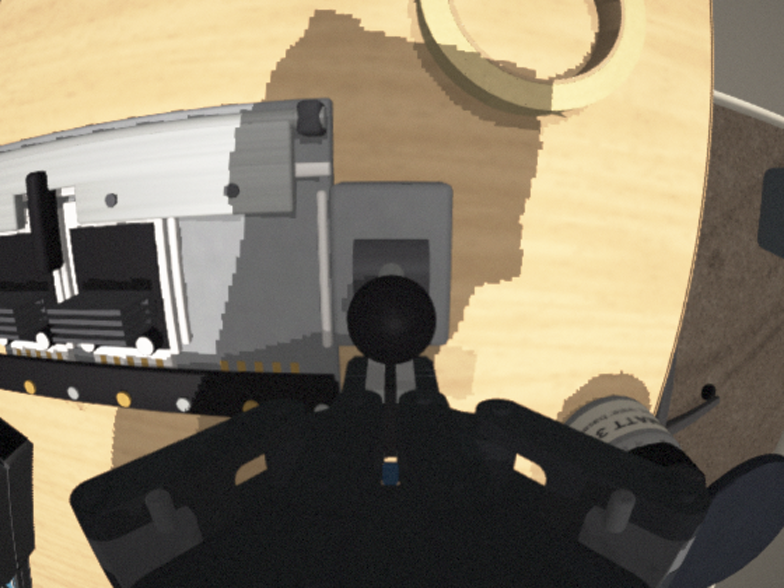

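Ball at (392,318) is being pushed, centred on the fingers. Continue to the stop (TCP x ≈ +15).

```bash

python3 -m inch '[{"dx":8,"dy":0,"dz":0,"rx":0,"ry":0,"rz":0,"hand":1},{"dx":8,"dy":0,"dz":0,"rx":0,"ry":0,"rz":0,"hand":1},{"dx":7,"dy":0,"dz":0,"rx":0,"ry":0,"rz":0,"hand":1},{"dx":4,"dy":0,"dz":0,"rx":0,"ry":0,"rz":0,"hand":1},{"dx":0,"dy":0,"dz":0,"rx":0,"ry":0,"rz":0,"hand":1}]' 60
python3 look.py w28 start_lever_tip; python3 -c "
from h import *
tcpF(); print(bot.observe()['force'])"
```

```text
clock: 29.8
position: [0.6191, -0.2454, 0.0626]
tool_rot: [-3.141, -0.0, 0.071]
force: [-0.3, -0.3, -0.1]
grip_width: 0.0002
start_lever_tip 0.82 [220.  280.5] [ 0.6479 -0.2436  0.0858]
TCP in fixture [  10.9 -134.3   62.7] rot-yaw [-6.283e+00 -0.000e+00 -3.000e-03] grip -0.0002
[ 0.26759319 -0.69857425 -0.00412922]
```

```bash

python3 -m inch '[{"dx":3,"dy":0,"dz":0,"rx":0,"ry":0,"rz":0,"hand":1},{"dx":2,"dy":0,"dz":0,"rx":0,"ry":0,"rz":0,"hand":1},{"dx":0,"dy":0,"dz":0,"rx":0,"ry":0,"rz":0,"hand":1}]' 60
python3 -m inch '[{"dx":2,"dy":0,"dz":0,"rx":0,"ry":0,"rz":0,"hand":1},{"dx":0,"dy":0,"dz":0,"rx":0,"ry":0,"rz":0,"hand":1}]' 60
python3 look.py w29 start_lever_tip; python3 -c "
from h import *
tcpF(); print(bot.observe()['force'])"
```

```text
clock: 30.2
position: [0.6229, -0.2455, 0.0626]
tool_rot: [-3.141, 0.002, 0.07]
force: [-4.8, -0.2, 1.6]
grip_width: -0.0
clock: 30.4
position: [0.6232, -0.2455, 0.0624]
tool_rot: [-3.141, 0.005, 0.069]
force: [-16.0, 1.4, 8.3]
grip_width: 0.0003
start_lever_tip 0.98 [220.6 278.8] [ 0.6521 -0.2431  0.0862]
TCP in fixture [  15.7 -134.5   62.5] rot-yaw [-6.283e+00  5.000e-03 -4.000e-03] grip -0.0003
[-16.18099488   1.37684887   8.52252238]
```

```bash

python3 -m inch '[{"dx":-10,"dy":0,"dz":0,"rx":0,"ry":0,"rz":0,"hand":1},{"dx":-40,"dy":0,"dz":0,"rx":0,"ry":0,"rz":0,"hand":1},{"dx":-20,"dy":0,"dz":-25,"rx":0,"ry":0,"rz":0,"hand":1},{"dx":0,"dy":0,"dz":-45,"rx":0,"ry":0,"rz":0,"hand":1},{"dx":0,"dy":-20,"dz":-45,"rx":0,"ry":0,"rz":0,"hand":1},{"dx":0,"dy":-40,"dz":-45,"rx":0,"ry":0,"rz":0,"hand":1},{"dx":0,"dy":-40,"dz":-30,"rx":0,"ry":0,"rz":0,"hand":1},{"dx":0,"dy":0,"dz":0,"rx":0,"ry":0,"rz":0,"hand":1}]' 60
python3 look.py w30 start_lever_tip module_a; python3 bar.py w30; python3 chk.py w30
python3 - <<'E'
from h import *
for n in ['top','side']:
    p,d=bot.grab_frame(n); save(n+'9',p,1.4); c=cal(n)
    for r in bot.tip_of(n,'start_lever_tip')[:1]: print(n,r['score'],r['centre'])
    for r in bot.trace(n,'module_a')[:6]: print(n,round(r['score'],2),np.round(r['box']))
E
```

```text
clock: 31.3
position: [0.551, -0.1521, 0.2496]
tool_rot: [-3.141, -0.007, 0.076]
force: [0.5, -1.2, -0.7]
grip_width: -0.0001
start_lever_tip 0.59 [ 97.5 377.9] [ 0.6484 -0.2393  0.0844]
module_a 0.8 [137.2 191.2] [ 0.5915 -0.0464  0.0207]
module_a 0.6 [136. 251.] [ 0.5979 -0.1186  0.0477]
TCP in fixture [-52.  -41.3 245.1] rot-yaw [-0.001 -0.    -0.003] grip -0.0003
[ 0.02793012 -0.20392212  0.16605704]
bar fit slope,z@hinge [9.09569634e-03 2.64469158e+01]
0 end 348 [16.7 26.3 27.5]
0 mid 48 [16.  17.6 18.5]
0 mid2 60 [15.7 17.3 18.7]
0 front 115 [15.5 16.5 17.6]
70 end 339 [16.6 26.3 27.7]
70 mid 40 [15.6 17.1 18.1]
70 mid2 38 [17.3 18.1 19.2]
70 front 110 [15.8 16.8 17.8]
top 0.5 [165.0, 311.5]
top 0.78 [326. 201. 346. 228.]
top 0.78 [116. 203. 148. 232.]
top 0.67 [348. 198. 367. 223.]
side 0.62 [168.9, 311.4]
side 0.75 [288. 178. 310. 194.]
side 0.58 [174. 301. 201. 330.]
side 0.43 [300. 172. 315. 186.]
```

View pics/w30.png

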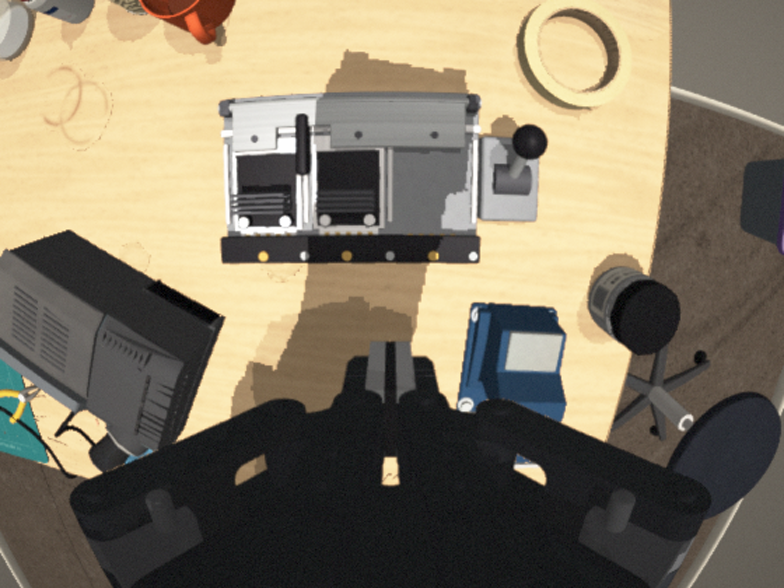

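View pics/top9.png

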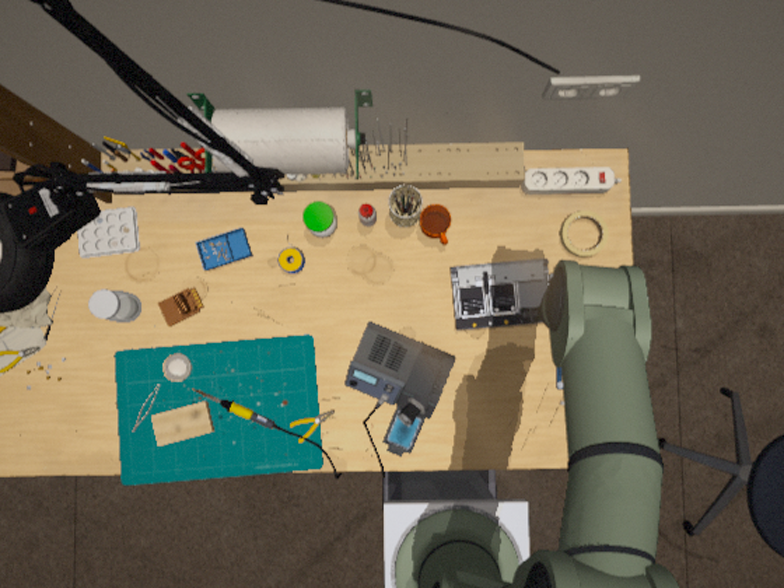

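View pics/side9.png

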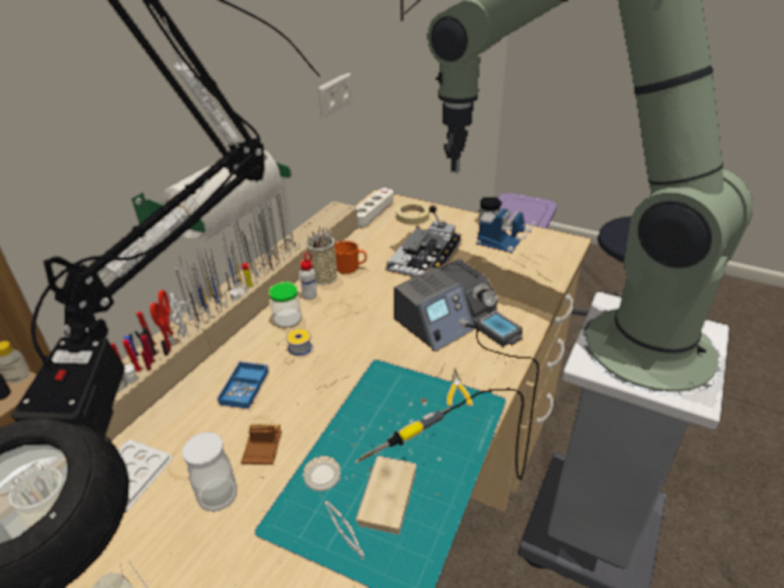

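```bash
python3 -c "
from workcell import bot
print(bot.job_done())"
```

```text
the job is handed in; nothing more can be done
None
```

The job is done and handed in at about 32 s of the 192 s allowed. I swung the bar fully open and loaded both modules on the bench, one in the middle nest and one in the left. I then swung the bar down and pushed the start lever over to its stop.

**Modules:** There were only two. No third module showed in the top, side or wrist pictures. The brown look-alike and the other things on the bench look unmoved.

**Last checks:**
- **Seating:** Both modules lie flat with their tongues under the lip. Their plates measured within about 1 mm of the same height at both ends before the bar came down.
- **Bar:** Its measured slope is under 0.01 rad, and it rested on its stop when I pressed it with about 18 N.
- **Lever:** The ball is at about x = +41 mm in the fixture's frame, against 39 mm nominal. I felt the stop at about 16 N and backed off.
- **Robot:** It is touching nothing.

**What went differently or disagreed:**
- The bar was already about 0.2 rad open at the start.
- The tab slipped out of the fingers in the last bit of the opening swing, but the bar still reached 1.50 rad.
- Depth heights read about 1.5 mm low throughout.

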